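# Load and tighten the bench flower press

### The arm

A 6-joint arm with a two-finger parallel gripper is mounted at the origin on the work surface. World frame = base frame: x ahead of the robot, y to its left, z up, the work surface at z = 0. Lengths are in m, angles in rad, forces in N, time in s.
With the tool pointing down it reaches from about 0.25 to 0.725 m from the base axis. Payload 9.7 kg.
Tool frame: the origin (TCP) lies on the centre line of the jaws, within the pads' length; the fingertips stand 8 mm ahead of it and the grasp point (between the pads) lies 11 mm behind it; z points along the fingers, x is the direction in which the jaws open and shut, and the axes are right-handed (so a half turn about z gives the same grasp; the last joint's range is limited). The gripper opens to 85 mm and grips with 20 to 120 N. Pads are 22 mm wide; open, the fingers measure 114 mm over their backs; the gripper's body (76 mm by 85 mm) begins 54 mm behind the grasp point. The pads swing forward as they close: fully open they stand 13 mm farther back than shut.
Start: joints at [0, 0.087, 0.176, 1.66, 0, 1.571], TCP at [0.55, -0, 0.206] pointing down, gripper open.
Joint ranges: [-3.13, 3.13], [-0.85, 1.81], [-1.15, 1.24], [-2.2, 2.28], [-1.44, 1.52], [-3.14, 3.14]. Speed limits (rad/s): [2.22, 2.22, 2.57, 3.14, 3.14, 3.14].

### API

Orientations are given as [roll, pitch, yaw] about the fixed x, y, z axes, in that order (R = Rz(yaw) Ry(pitch) Rx(roll)).
In Python, from station import monitor, read_camera, camera_info, workorder gives the robot as it stands. The module is installed in compiled form; this text tells all that it offers.
- The arm moves only by the tool drive_tool, never from a script. Its argument "series" is a list that holds one entry, the list of rows, each a list of 6 numbers: the shift along the tool's x, y, z in mm, then the turn, a rotation vector about the tool's x, y, z in rad. In form: [[[dx, dy, dz, ax, ay, az], ...]]. A call has 1 to 8 rows; each row is the pose to reach, as a shift and turn from the pose commanded when the call began, along the tool's axes at that moment; what a row does not reach only later rows make up. A row lasts 1/10 s, in which the tool goes at most 50 mm and 8.59 degrees, less where a joint would pass 70% of its speed; a pose out of reach is approached as far as the arm can. A call with a gripper value outside its range is refused whole. "grip" is the opening, from 0 (shut) to 1 (fully open), set as the call begins (left out, the last holds). The fingers move at their own pace and stop on an object; "newtons" is the grip in N (left out, the last holds). Time passes only in rows, so rows that repeat a pose let the fingers close. It gives the time, the measured TCP pose, the force and the opening at its end, in the units of the state.
- monitor.read_state(): the state, without advancing time (a new reading comes with each control period).
- read_camera(name): name is "scene" or "side" or "wrist"; returns the picture (420x560x3 uint8, red, green, blue); there is no depth.
- camera_info(name): a dict with "K" (3x3 intrinsics, pixels), "R" (3x3) and "t" (3): a world point X has camera coordinates R X + t. Camera axes: x right, y down, z forward; pixel columns grow to the right and rows downward; lengths in m; the calibration is good to about 2 mm. A picture is of the moment at which its call begins: read the wrist's pose just before it. camera_info takes no time and is no camera call; for the wrist camera it gives the pose at the moment of the call.
- workorder.sign_off(): hands the job in, once; it reports no verdict.
The state is a dict: "time_s": time; "qpos": joint angles; "joint_vel": joint speeds; "tau": joint torques, N m; "tool_pos": TCP position; "orientation": TCP orientation; "ft_force": force on the tool from outside, world axes, zero at the start; "ft_torque": the same for the moment, N m; "grip_width": finger opening in m.
Only numpy, scipy, OpenCV 4.12 (cv2) and the standard library are available. Lean on these libraries where they do the work, as an engineer would, in place of code of your own. Each camera call takes 0.05 s, during which the arm holds its last target.

### The job

Stand all the little flower-press cassettes on edge, side by side, wholly between the jaws of the bench press with their plywood faces towards the jaws, and turn the timer's selector to the mark with as many dots as there are cassettes. Wind the press's ratchet knob clockwise until it slips and clicks, then stop: at least one click, and no more than four in all, even if it has to be opened and wound again. Leave the other things on the table alone.

Things in the scene. Friction and masses are not known exactly. Their poses are not given: they have to be found in the camera images.
- cassette1_mid (a point): Centre of a pocket flower-press cassette: a solid block, two plywood faces with a layered card and paper core between, brass screws on the faces. 60 mm long (its x), 32 mm thick through the plies (its y), 38 mm high (its z), about 90 g; it stands on edge, its bottom 19 mm under this point. Identical to the others, and either long edge may be down; may be absent.
- cassette2_mid (a point): Centre of a pocket flower-press cassette: a solid block, two plywood faces with a layered card and paper core between, brass screws on the faces. 60 mm long (its x), 32 mm thick through the plies (its y), 38 mm high (its z), about 90 g; it stands on edge, its bottom 19 mm under this point. Identical to the others, and either long edge may be down; may be absent.
- cassette3_mid (a point): Centre of a pocket flower-press cassette: a solid block, two plywood faces with a layered card and paper core between, brass screws on the faces. 60 mm long (its x), 32 mm thick through the plies (its y), 38 mm high (its z), about 90 g; it stands on edge, its bottom 19 mm under this point. Identical to the others, and either long edge may be down; may be absent.
- cassette4_mid (a point): Centre of a pocket flower-press cassette: a solid block, two plywood faces with a layered card and paper core between, brass screws on the faces. 60 mm long (its x), 32 mm thick through the plies (its y), 38 mm high (its z), about 90 g; it stands on edge, its bottom 19 mm under this point. Identical to the others, and either long edge may be down; may be absent.
- press_bed (a point): Top of the press's wooden bed at the middle of the loading space, 10 mm above the table; z up, fixed. y is the clamping axis: fixed jaw face at y = -74 mm, moving jaw face at +74 mm when open. Jaws 80 mm wide (x), 45 mm above the bed; bed 110 mm wide; open at the sides and above. A grey gearbox, y = 100 to 180 mm, 52 mm above the bed, carries the knob.
- press_jaw (a joint): Travel of the moving jaw from fully open, m; it grows as it closes towards the fixed jaw (up to 0.10). Its front is a sprung steel plate that yields up to 6 mm (about 5 mm at full squeeze), so the jaw ends some 3 to 6 mm farther than the cassettes alone would let it.
- press_screw (a joint): Angle of the screw under the knob, rad, clockwise from above; 0 with the jaw fully open. It moves the jaw 11 mm per rad, turns with about 0.15 N m, and stays where it is left. It stops when the cassettes are squeezed.
- press_knob (a joint): How far the ratchet knob has slipped on its screw, rad, clockwise positive, starting near 0. The knob carries the screw along until about 0.25 to 0.35 N m; then the screw stands still, the knob slips, and this value grows, with a click every 0.52 rad. Turning the knob anticlockwise opens the jaw.
- knob_grip (a point): Grip point of the black ratchet knob on the gearbox, on its vertical axis, 140 mm from press_bed along +y and 88 mm above the bed. The grip is an upright bar 48 mm long (this point's x), 14 mm thick (y), from 17 mm below to 12 mm above this point, over a flange of 42 mm diameter. White line on the -x end. Turns without end.
- timer_top (a point): Centre of the top face of the white timer box, 115 x 115 x 40 mm, fixed, z up. Round the dial its face has black marks 36 deg apart: a short dash (off) in the direction -x, then clockwise from above one, two, three and four dots.
- dial_grip (a point): Grip point of the timer's black selector knob, on its vertical axis, 26 mm above timer_top. The grip is an upright bar 46 mm long (this point's x), 14 mm thick (y), from 16 mm below to 12 mm above this point, over a round skirt of 48 mm diameter. The white line on its -x end points to the chosen mark.
- dial (a joint): Angle of the selector, rad, clockwise from above: 0 at off, then a detent every 0.628 rad: 1, 2, 3, 4 dots at 0.628, 1.257, 1.885, 2.513 (the end stop). About 0.12 N m to turn.
- wreath: Bystander, leave alone: small vine wreath ring, 114 mm across, lying on the table. Origin at its underside.
- shears: Bystander, leave alone: shears with black handles, lying flat, about 160 mm long. Origin at its underside.
- spool: Bystander, leave alone: empty wooden spool, 34 mm across and 34 mm high. Origin at its underside.
- pine_cone: Bystander, leave alone: small brown cone, 34 mm across and high. Origin at its underside.
- pot: Bystander, leave alone: terracotta pot, 72 mm across and 65 mm high. Origin at its underside.
- jar: Bystander, leave alone: glass jar with a wooden lid, 52 mm across and 70 mm high. Origin at its underside.
- brush: Bystander, leave alone: small brush lying flat, 150 mm long. Origin at its underside.
There are look-alikes about, which are no part of the job. What is meant by the part that bears timer_top is not pink or yellow, and is the larger of those in its own colour.

How it is judged:
By the outcome, as a careful person would: the job done as asked, in the order asked, and still so for the second after the job is handed in, with the robot touching nothing.
Of cassette1, cassette2, cassette3, cassette4 only 2 to 4 are there at a start; the rules pass over those that are not, and their reading is None.
At some moment in a run one of cassette1, cassette2, cassette3, cassette4 may be knocked a few centimetres aside while the robot is not near it.
Once in a run the grip may slacken for a moment while it holds something.
It also fails if it takes over 210 s, if anything falls off the work surface, if the arm or the gripper's body presses on something with over 40 N, if the wrist force passes 120 N, or if a joint passes its speed limit or range.

## Working session

There is one attempt and no reset: what is moved stays moved. The work goes in short steps, Python scripts to look and compute and a tool call to move; the robot and the scene stay as the last step left them, time stands still between calls to the robot, and variables do not carry over. Pictures are saved under pics/ and viewed, and the job is handed in when it is done.

Besides the shell and the picture viewer there is one more tool, called after "Emit:" as name(argument=value, ...), one argument or row to a line, values as JSON. drive_tool: Moves the arm, as the interface text tells. Its arguments: {"type":"object","properties":{"series":{"type":"array"},"grip":{"type":"number"},"newtons":{"type":"number"}},"required":["series"]}

```bash
mkdir -p pics; ls; python3 - <<'E'
from station import monitor, read_camera, camera_info, workorder
import cv2
print(monitor.read_state())
for n in ["scene","side","wrist"]:
    im=read_camera(n); cv2.imwrite(f"pics/{n}0.png",im[:,:,::-1])
    c=camera_info(n); print(n,c)
E
```

```text
pics
{'time_s': 0.0, 'qpos': array([ 5.41223350e-06,  8.74791732e-02,  1.75159546e-01,  1.65975637e+00,
       -8.33389749e-06,  1.57079441e+00]), 'joint_vel': array([-9.99686105e-04,  6.46029843e-05,  7.87142550e-04, -2.71343191e-04,
        6.57481181e-04, -6.49869380e-04]), 'tau': array([ 7.68234549e-04, -5.20392072e+01,  4.64802504e+01,  1.63646933e-02,
        2.23589603e-05, -6.77332673e-05]), 'tool_pos': array([5.49766737e-01, 3.86123998e-07, 2.04885606e-01]), 'orientation': array([3.14158432e+00, 1.27967455e-03, 7.32545026e-06]), 'ft_force': array([ 0.65329072,  0.54942181, -0.51826935]), 'ft_torque': array([-0.01773778, -0.0024431 , -0.04410417]), 'grip_width': 0.08572158347285706}
scene {'K': array([[461.95244274,   0.        , 283.27873247],
       [  0.        , 461.95244274, 201.4632409 ],
       [  0.        ,   0.        ,   1.        ]]), 'R': array([[ 0.75712935,  0.65325566,  0.00349074],
       [ 0.49617282, -0.57157663, -0.65353859],
       [-0.42493256,  0.49654526, -0.75688515]]), 't': array([-0.32824501, -0.16541104,  1.7130886 ])}
side {'K': array([[484.17615275,   0.        , 281.66006522],
       [  0.        , 484.17615275, 205.96517609],
       [  0.        ,   0.        ,   1.        ]]), 'R': array([[ 9.67685168e-01, -2.52159686e-01,  9.52862137e-04],
       [-1.26740387e-01, -4.89637326e-01, -8.62665731e-01],
       [ 2.17996076e-01,  8.34668067e-01, -5.05773594e-01]]), 't': array([-0.46611889,  0.10897298,  1.20051891])}
wrist {'K': array([[374.78407282,   0.        , 281.62843368],
       [  0.        , 374.78407282, 205.15199731],
       [  0.        ,   0.        ,   1.        ]]), 'R': array([[ 9.99995883e-01,  1.71382380e-04, -2.86435320e-03],
       [ 9.73947092e-04, -9.59228921e-01,  2.82628604e-01],
       [-2.69913287e-03, -2.82630230e-01, -9.59225139e-01]]), 't': array([-0.54756531, -0.03753766,  0.38035137])}
```

View pics/scene0.png

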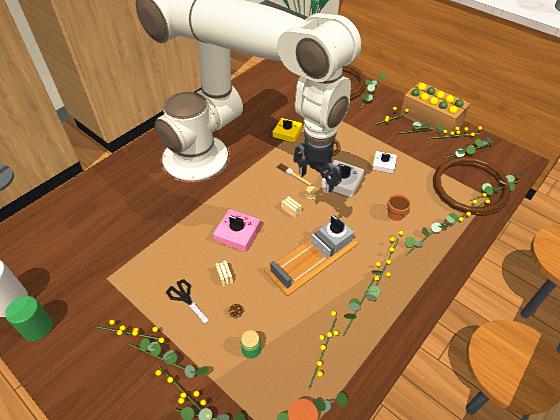

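View pics/side0.png

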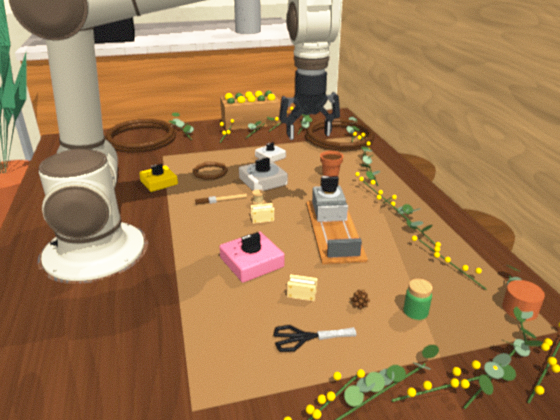

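View pics/wrist0.png

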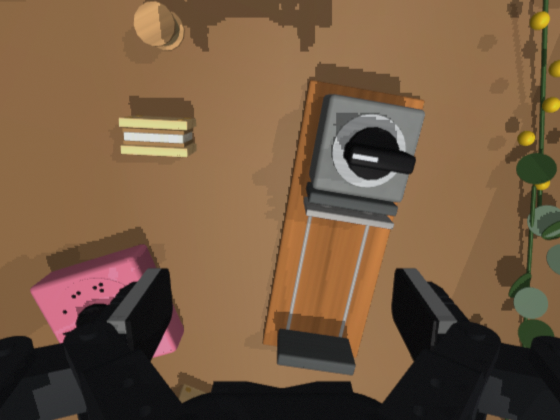

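```bash
python3 - <<'E'
import cv2
a=cv2.imread("pics/scene0.png"); cv2.imwrite("pics/c1.png",cv2.resize(a[110:340,180:430],None,fx=3,fy=2.6,interpolation=cv2.INTER_CUBIC)[:598,:])
a=cv2.imread("pics/side0.png"); cv2.imwrite("pics/c2.png",cv2.resize(a[130:330,180:420],None,fx=3.2,fy=3,interpolation=cv2.INTER_CUBIC))
E
```

```text
(no output)
```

View pics/c1.png

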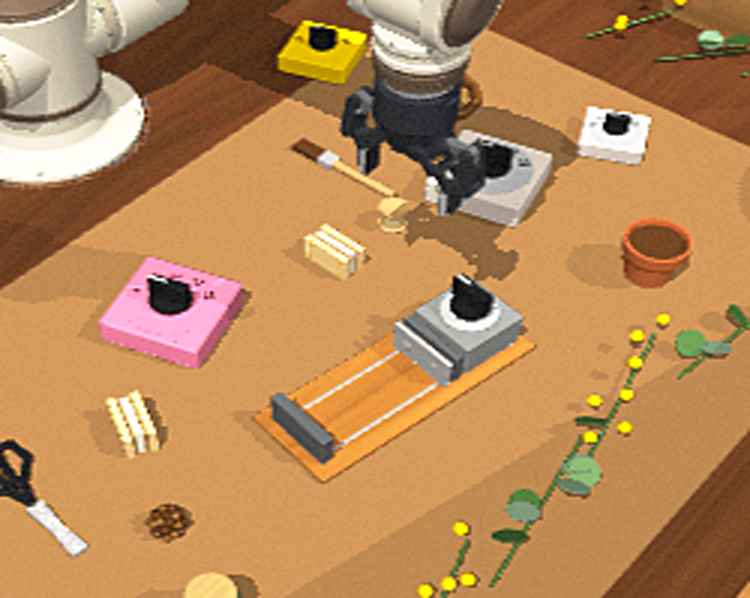

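View pics/c2.png

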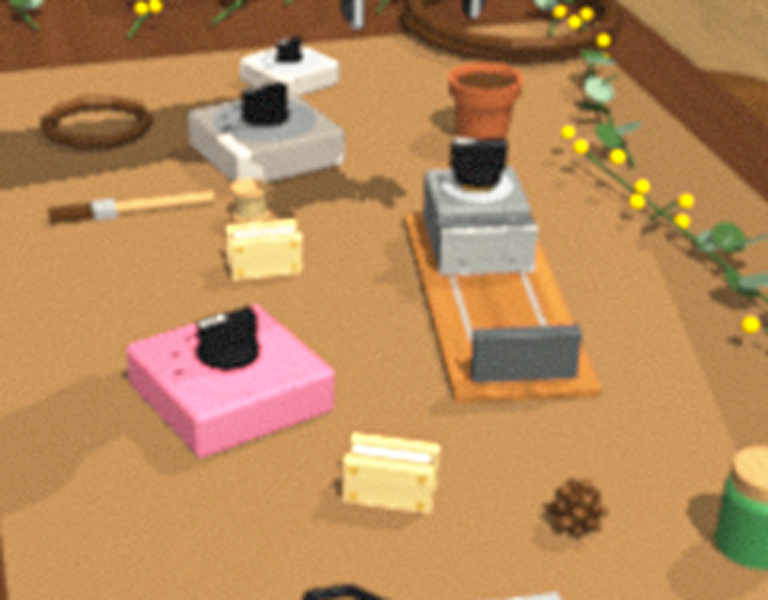

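```bash
cat > h.py <<'E'
import numpy as np, cv2
from scipy.spatial.transform import Rotation as Ro
from station import monitor, read_camera, camera_info, workorder
def ray(c,p,z):
    d=c["R"].T@np.linalg.inv(c["K"])@np.array([p[0],p[1],1.]); o=-c["R"].T@c["t"]
    return o+d*(z-o[2])/d[2]
def proj(c,X):
    X=np.atleast_2d(X); q=(c["R"]@X.T).T+c["t"]; q=(c["K"]@q.T).T; return q[:,:2]/q[:,2:]
def snap(n,tag):
    c=camera_info(n); im=read_camera(n)[:,:,::-1].copy(); cv2.imwrite(f"pics/{tag}.png",im); np.save(f"pics/{tag}.npy",c,allow_pickle=True); return c,im
def load(tag): return np.load(f"pics/{tag}.npy",allow_pickle=True).item()
def pose():
    s=monitor.read_state(); return np.array(s["tool_pos"]),Ro.from_euler("xyz",s["orientation"])
def st(): 
    s=monitor.read_state(); print("t",round(s["time_s"],2),"pos",np.round(s["tool_pos"]*1000,1),"rpy",np.round(s["orientation"],3),"F",np.round(s["ft_force"],1),"T",np.round(s["ft_torque"],2),"w",round(s["grip_width"]*1000,1),"q6",np.round(s["qpos"],2))
def go(xyz,yaw,dn=None):
    """delta from measured pose, tool down with yaw (tool x dir)"""
    p,R=pose(); T=Ro.from_euler("xyz",[np.pi,0,yaw])
    d=R.inv().apply(np.array(xyz)-p)*1000; a=(R.inv()*T).as_rotvec()
    print("delta",np.round(d,1),np.round(a,3)); return d,a
E
python3 - <<'E'
from h import *
for n in ["scene","side","wrist"]:
    np.save(f"pics/{n}0.npy",camera_info(n),allow_pickle=True)
w=load("wrist0");s=load("scene0");d=load("side0")
print("cas1 wrist",ray(w,(156,137),.038), "scene",ray(s,(292,204),.03))
for p in [(120,119),(193,122),(189,157),(121,154)]: print(p,ray(w,p,.038))
print("cas2 side top", ray(d,(303,280),.038),"scene",ray(s,(224,268),.038))
for p in [(312,80),(423,100),(264,345)]: print("bed",p,ray(w,p,.010))
print("knob scene",ray(s,(336,218),.110),"wrist",ray(w,(382,157),.105))
for p in [(279,333),(354,344)]: print("fixed jaw front top",ray(w,p,.055))
print("timer scene",ray(s,(345,172),.066),"side",ray(d,(263,165),.066), "spool",ray(w,(158,20),.034))
E
```

```text
cas1 wrist [0.43615812 0.03557114 0.038     ] scene [0.43645744 0.04053091 0.03      ]
(120, 119) [0.40606571 0.05116064 0.038     ]
(193, 122) [0.46989152 0.04861221 0.038     ]
(189, 157) [0.46422746 0.01775668 0.038     ]
(121, 154) [0.40322108 0.0204282  0.038     ]
cas2 side top [ 0.45426425 -0.28700024  0.038     ] scene [ 0.44904967 -0.28386951  0.038     ]
bed (312, 80) [0.5755636  0.08460298 0.01      ]
bed (423, 100) [0.67961636 0.06688193 0.01      ]
bed (264, 345) [ 0.52758014 -0.20147442  0.01      ]
knob scene [0.61448646 0.03155083 0.11      ] wrist [0.62014097 0.02858173 0.105     ]
fixed jaw front top [ 0.54515942 -0.15381074  0.055     ]
fixed jaw front top [ 0.6197678  -0.16633284  0.055     ]
timer scene [0.49978097 0.2444169  0.066     ] side [0.48428579 0.23469161 0.066     ] spool [0.44552412 0.13077435 0.034     ]
```

```bash
cat > ov.py <<'E'
from h import *
def press_pts(x,y,yaw):
    segs=[]
    def box(x0,x1,y0,y1,z0,z1):
        P=[(a,b,c) for a in(x0,x1) for b in(y0,y1) for c in(z0,z1)]
        for i in range(8):
            for j in range(i):
                if sum(P[i][k]!=P[j][k] for k in range(3))==1: segs.append((P[i],P[j]))
    box(-.040,.040,-.075,-.074,0,.045); box(-.040,.040,.074,.075,0,.045)
    box(-.024,.024,.133,.147,.071,.100)
    box(-.055,.055,-.09,.18,-.01,0)
    R=Ro.from_euler("z",yaw).as_matrix(); o=np.array([x,y,.01])
    return [(R@np.array(a)+o,R@np.array(b)+o) for a,b in segs]
def draw(tag,segs,out,crop,f):
    c=load(tag); im=cv2.imread(f"pics/{tag}.png")
    im=cv2.resize(im,None,fx=f,fy=f,interpolation=cv2.INTER_CUBIC)
    for a,b in segs:
        p=(proj(c,np.array([a,b]))+.5)*f
        cv2.line(im,tuple(int(v) for v in p[0]),tuple(int(v) for v in p[1]),(0,255,0),1,cv2.LINE_AA)
    x0,x1,y0,y1=[int(v*f) for v in crop]; cv2.imwrite(f"pics/{out}.png",im[y0:y1,x0:x1])
E
python3 - <<'E'
from ov import *
draw("wrist0",press_pts(.594,-.109,-.166),"o1",(230,460,60,400),1.7)
draw("scene0",press_pts(.594,-.109,-.166),"o2",(250,380,200,310),5)
E
```

```text
(no output)
```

View pics/o1.png

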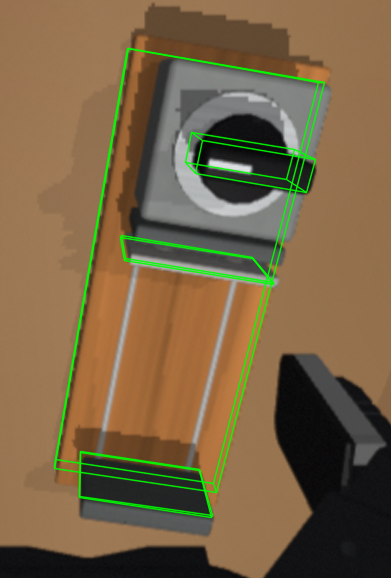

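View pics/o2.png

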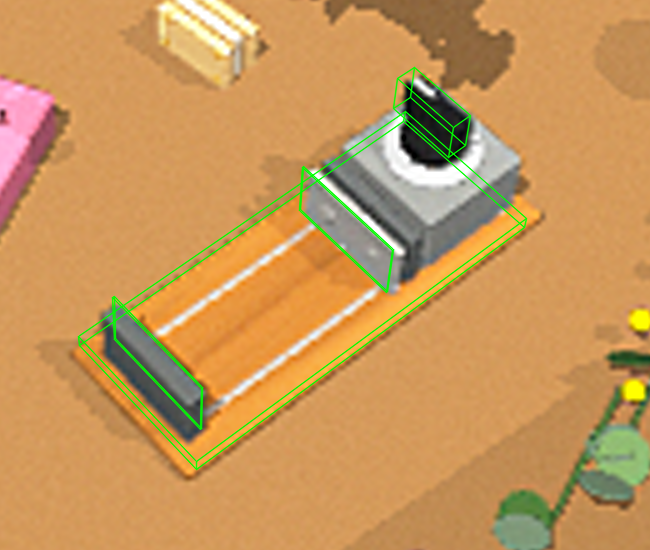

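```bash
python3 - <<'E'
from h import *
st(); go((.436,.0345,.12),-.042)
E
```

```text
t 0.15 pos [549.8   0.  205.1] rpy [-3.142e+00  1.000e-03  0.000e+00] F [-0.4  0.7 -0.3] T [-0.01  0.03  0.08] w 85.2 q6 [0.   0.09 0.18 1.66 0.   1.57]
delta [-113.8  -34.5   85.2] [-0.     0.001  0.042]
```

Emit:
drive_tool(
  series=[
    [[-114,-34.5,85,0,0,0.042],[-114,-34.5,85,0,0,0.042],[-114,-34.5,85,0,0,0.042],[-114,-34.5,85,0,0,0.042],[-114,-34.5,85,0,0,0.042],[-114,-34.5,85,0,0,0.042]],
  ],
  grip=1,
  newtons=40,
)

```text
time_s: 0.75
tool_pos: [0.4374, 0.0345, 0.1219]
orientation: [-3.141, -0.002, -0.042]
ft_force: [0.0, -0.8, 0.0]
grip_width: 0.0853
```

```bash
python3 - <<'E'
from h import *
st(); snap("wrist","w1"); snap("scene","s1");snap("side","d1")
go((.436,.0345,.013),-.042)
E
```

```text
t 0.75 pos [437.4  34.5 121.9] rpy [-3.141e+00 -2.000e-03 -4.200e-02] F [ 0.  -0.8  0. ] T [-0.   -0.01 -0.05] w 85.3 q6 [ 0.08 -0.2  -0.26  1.51 -0.    1.69]
delta [-1.600e+00 -1.000e-01  1.087e+02] [-0.    -0.002 -0.   ]
```

View pics/w1.png

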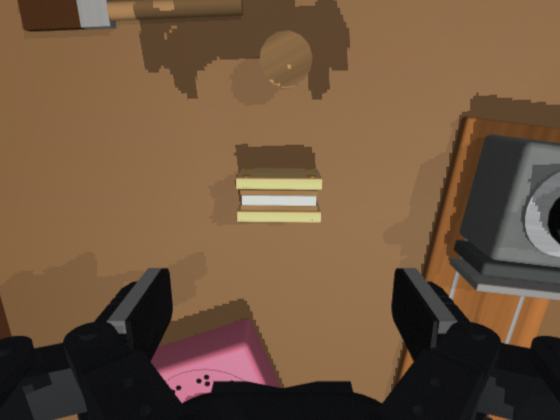

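View pics/s1.png

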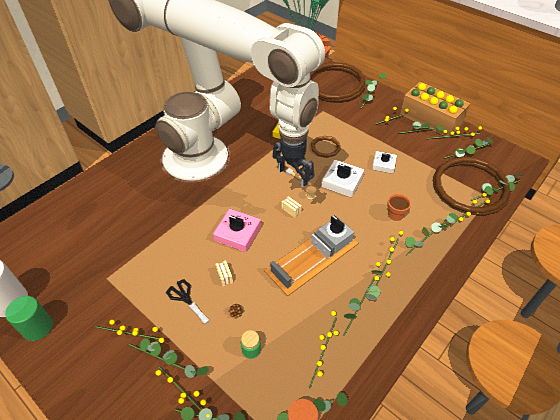

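```bash
python3 - <<'E'
from h import *
w=load("w1")
P=[ray(w,p,.038) for p in [(237,178),(322,178),(321,222),(238,222)]]
for p in P: print(p)
print(np.mean(P,0))
E
```

```text
[0.40583851 0.05235108 0.038     ]
[0.46429813 0.04989334 0.038     ]
[0.4632194  0.01791029 0.038     ]
[0.4041356  0.02039909 0.038     ]
[0.43437291 0.03513845 0.038     ]
```

Emit:
drive_tool(
  series=[
    [[-2.5,-0.5,40,0,0,0],[-2.5,-0.5,80,0,0,0],[-2.5,-0.5,106,0,0,0],[-2.5,-0.5,108,0,0,0],[-2.5,-0.5,108,0,0,0]],
  ],
)

```text
time_s: 1.4
tool_pos: [0.4341, 0.035, 0.0133]
orientation: [3.142, 0.0, -0.042]
ft_force: [0.2, -0.0, 0.3]
grip_width: 0.0855
```

Emit:
drive_tool(
  series=[
    [[0,0,0,0,0,0],[0,0,0,0,0,0],[0,0,0,0,0,0],[0,0,0,0,0,0],[0,0,0,0,0,0],[0,0,0,0,0,0]],
  ],
  grip=0.3,
  newtons=40,
)

```text
time_s: 2.0
tool_pos: [0.4335, 0.0351, 0.0127]
orientation: [-3.142, -0.0, -0.042]
ft_force: [0.1, -0.5, -0.2]
grip_width: 0.0254
```

```bash
python3 - <<'E'
from h import *
st(); snap("wrist","w2"); snap("scene","s2");snap("side","d2")
a=cv2.imread("pics/s2.png")[140:260,220:380]; b=cv2.imread("pics/d2.png")[130:250,180:340]
cv2.imwrite("pics/c3.png",np.hstack([cv2.resize(a,None,fx=2.5,fy=2.5),cv2.resize(b,None,fx=2.5,fy=2.5)]))
E
```

```text
t 2.0 pos [433.5  35.1  12.7] rpy [-3.142 -0.    -0.042] F [ 0.1 -0.5 -0.2] T [-0.01 -0.02 -0.01] w 25.4 q6 [ 0.08 -0.18 -0.45  1.3  -0.    1.69]
```

View pics/c3.png

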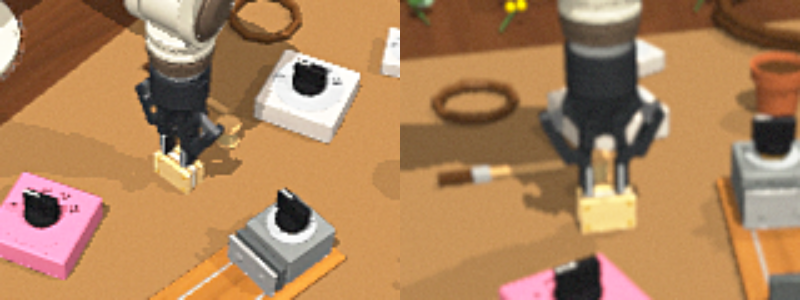

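View pics/w2.png

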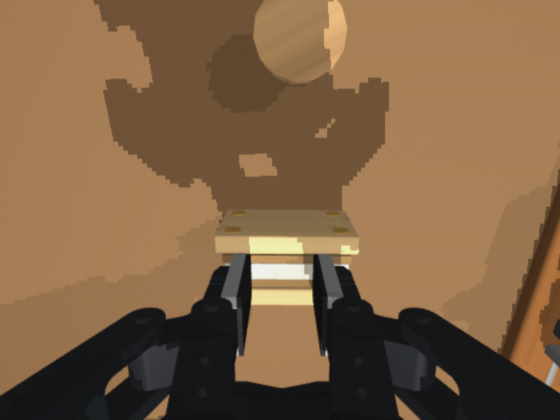

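```bash
python3 - <<'E'
from h import *
w=load("w2")
p,R=pose()
for dz in (8,0,-11,-40): print(dz,proj(w,p+R.apply(np.array([[.0127,0,dz/1000],[-.0127,0,dz/1000]]))))
R2=Ro.from_euler("z",-.042)
for z in(0,.038): print(z,proj(w,np.array([.4345,.035,0])+R2.apply(np.array([[-.03,.016,z],[.03,.016,z],[.03,-.016,z],[-.03,-.016,z]]))).round())
for p in [(217,237),(357,235),(223,303),(352,303)]: print(ray(w,p,.038))
E
```

```text
8 [[309.7888736  241.85949926]
 [259.67804847 241.82002849]]
0 [[310.94738633 248.05462817]
 [258.72715719 248.01218109]]
-11 [[312.70939842 257.47696056]
 [257.28095323 257.42978314]]
-40 [[318.59321027 288.94055345]
 [252.45197927 288.87580062]]
0 [[228. 209.]
 [346. 209.]
 [343. 267.]
 [230. 267.]]
0.038 [[215. 236.]
 [361. 236.]
 [357. 305.]
 [218. 305.]]
[0.40616596 0.05188556 0.038     ]
[0.46343529 0.05040317 0.038     ]
[0.40599665 0.02133045 0.038     ]
[0.46174634 0.01905624 0.038     ]
```

```bash
python3 - <<'E'
import cv2
a=cv2.imread("pics/w2.png")[190:360,190:390]; cv2.imwrite("pics/c4.png",cv2.resize(a,None,fx=3.5,fy=3.5,interpolation=cv2.INTER_CUBIC))
a=cv2.imread("pics/d2.png")[170:230,230:300]; cv2.imwrite("pics/c5.png",cv2.resize(a,None,fx=8,fy=8,interpolation=cv2.INTER_CUBIC))
E
```

```text
(no output)
```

View pics/c4.png

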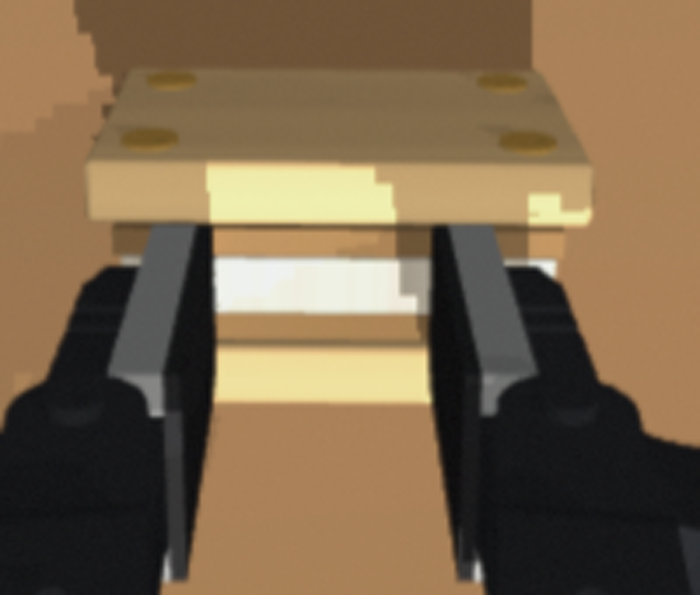

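View pics/c5.png

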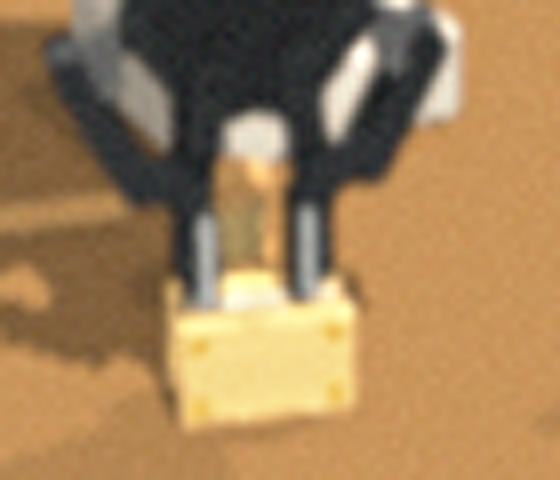

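Emit:
drive_tool(
  series=[
    [[0,0,0,0,0,0],[0,0,0,0,0,0],[0,0,0,0,0,0],[0,0,0,0,0,0],[0,0,0,0,0,0],[0,0,0,0,0,0]],
  ],
  grip=1,
)

```text
time_s: 2.75
tool_pos: [0.4335, 0.0351, 0.0126]
orientation: [-3.142, 0.0, -0.042]
ft_force: [-0.1, 0.0, 0.1]
grip_width: 0.0854
```

Emit:
drive_tool(
  series=[
    [[0,0,0,0,0,0],[0,0,0,0,0,0],[0,0,0,0,0,0],[0,0,0,0,0,0],[0,0,0,0,0,0],[0,0,0,0,0,0]],
  ],
  grip=0.6,
)

```text
time_s: 3.35
tool_pos: [0.4335, 0.0351, 0.0126]
orientation: [3.142, -0.0, -0.042]
ft_force: [-1.1, -0.8, 0.4]
grip_width: 0.0515
```

```bash
python3 - <<'E'
from h import *
st(); snap("wrist","w3")
E
```

```text
t 3.35 pos [433.5  35.1  12.6] rpy [ 3.142 -0.    -0.042] F [-1.1 -0.8  0.4] T [-0.03 -0.   -0.01] w 51.5 q6 [ 0.08 -0.18 -0.45  1.3  -0.    1.69]
```

View pics/w3.png

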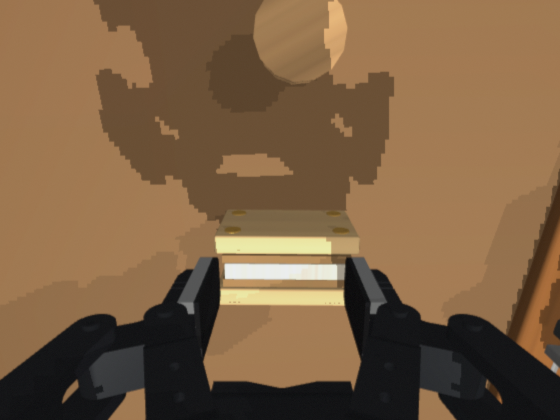

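```bash
python3 - <<'E'
from h import *
snap("side","d3");snap("scene","s3")
p,R=pose()
pts=p+R.apply(np.array([[s*.026,0,d/1000] for s in(-1,1) for d in (8,0,-11,-25,-40)]))
out=[]
for t in("d3","s3"):
    c=load(t); q=proj(c,pts); print(t,q.round(1))
    im=cv2.imread(f"pics/{t}.png"); f=6; u,v=q.mean(0).astype(int)
    x0,y0=u-33,v-40; cr=cv2.resize(im[y0:y0+80,x0:x0+66],None,fx=f,fy=f,interpolation=cv2.INTER_CUBIC)
    for a,b in q: cv2.circle(cr,(int((a-x0+.5)*f),int((b-y0+.5)*f)),3,(0,0,255),-1)
    out.append(cr)
cv2.imwrite("pics/c6.png",np.hstack(out))
w=load("w3")
for z in (0.005,.02,.038,.05): print(z,proj(w,[[.4085,.035,z],[.4085,.046,z],[.4085,.024,z]]).round())
E
```

```text
d3 [[251.9 219.1]
 [251.8 216.6]
 [251.7 213.1]
 [251.6 208.6]
 [251.4 203.8]
 [270.7 217. ]
 [270.7 214.5]
 [270.6 211. ]
 [270.6 206.6]
 [270.5 201.8]]
s3 [[284.5 205.4]
 [284.5 203.8]
 [284.5 201.7]
 [284.5 198.9]
 [284.5 195.9]
 [295.9 213.6]
 [296.  212. ]
 [296.1 209.9]
 [296.2 207.2]
 [296.3 204.2]]
0.005 [[236. 244.]
 [234. 224.]
 [237. 264.]]
0.02 [[232. 257.]
 [230. 235.]
 [234. 278.]]
0.038 [[226. 274.]
 [224. 250.]
 [228. 297.]]
0.05 [[222. 288.]
 [219. 263.]
 [224. 313.]]
```

View pics/c6.png

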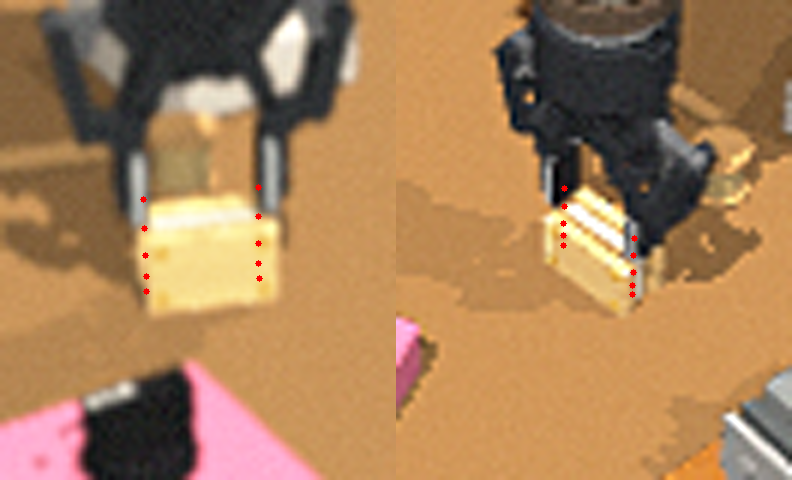

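Emit:
drive_tool(
  series=[
    [[0,0,0,0,0,0],[0,0,0,0,0,0],[0,0,0,0,0,0],[0,0,0,0,0,0],[0,0,6,0,0,0],[0,0,12,0,0,0],[0,0,12,0,0,0]],
  ],
  grip=1,
)

```text
time_s: 4.2
tool_pos: [0.4328, 0.035, -0.0006]
orientation: [3.141, 0.002, -0.042]
ft_force: [0.1, -0.2, 0.1]
grip_width: 0.0855
```

```bash
cat > tip.py <<'E'
from h import *
import sys
t=sys.argv[1]
st(); out=[]
snap("side","d"+t)
p,R=pose(); w=monitor.read_state()["grip_width"]/2
pts=p+R.apply(np.array([[s*w,0,d/1000] for s in(-1,1) for d in (8,0,-11,-25,-40)]))
for n in ("d",):
    c=load(n+t); q=proj(c,pts)
    im=cv2.imread(f"pics/{n+t}.png"); f=7; u,v=q.mean(0).astype(int)
    x0,y0=u-40,v-40; cr=cv2.resize(im[y0:y0+80,x0:x0+80],None,fx=f,fy=f,interpolation=cv2.INTER_CUBIC)
    for a,b in q: cv2.circle(cr,(int((a-x0+.5)*f),int((b-y0+.5)*f)),2,(0,0,255),-1)
cv2.imwrite(f"pics/t{t}.png",cr)
E
python3 tip.py 4
```

```text
t 4.2 pos [432.8  35.   -0.6] rpy [ 3.141e+00  2.000e-03 -4.200e-02] F [ 0.1 -0.2  0.1] T [ 0.02 -0.   -0.01] w 85.5 q6 [ 0.08 -0.17 -0.47  1.27  0.    1.69]
```

View pics/t4.png

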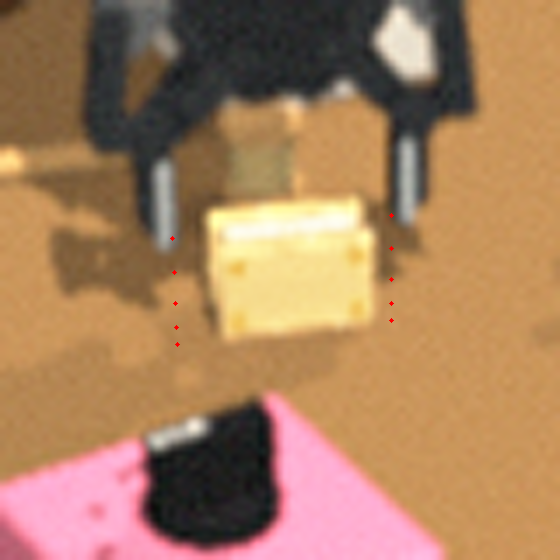

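Emit:
drive_tool(
  series=[
    [[0,0,6,0,0,0],[0,0,12,0,0,0],[0,0,18,0,0,0],[0,0,18,0,0,0]],
  ],
)

```text
time_s: 4.65
tool_pos: [0.4328, 0.035, -0.0185]
orientation: [3.141, 0.002, -0.042]
ft_force: [-0.8, 0.3, -0.3]
grip_width: 0.0848
```

```bash
python3 tip.py 5
```

```text
t 4.65 pos [432.8  35.  -18.5] rpy [ 3.141e+00  2.000e-03 -4.200e-02] F [-0.8  0.3 -0.3] T [ 0.01  0.07 -0.03] w 84.8 q6 [ 0.08 -0.16 -0.5   1.23  0.    1.69]
```

View pics/t5.png

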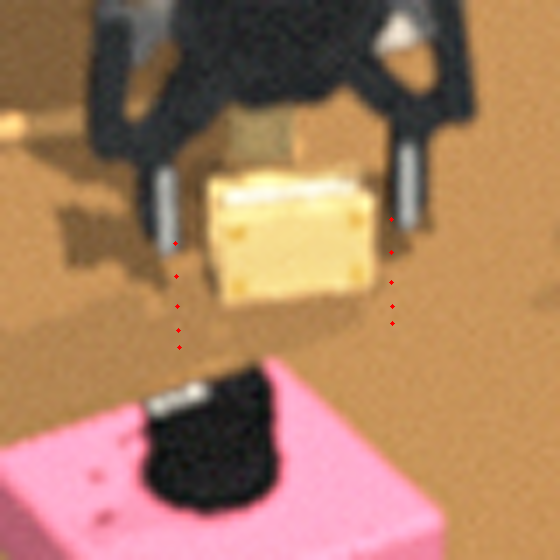

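Emit:
drive_tool(
  series=[
    [[0,0,5,0,0,0],[0,0,5,0,0,0],[0,0,5,0,0,0],[0,0,5,0,0,0],[0,0,5,0,0,0],[0,0,5,0,0,0],[0,0,5,0,0,0]],
  ],
  grip=0.5,
  newtons=40,
)

```text
time_s: 5.4
tool_pos: [0.4335, 0.0351, -0.0224]
orientation: [3.142, 0.0, -0.042]
ft_force: [0.5, 0.6, -0.8]
grip_width: 0.0592
```

```bash
python3 tip.py 6; python3 -c "
from h import *
go((.436,.0345,.07),-.166)
snap('wrist','w6')"
```

```text
t 5.4 pos [433.5  35.1 -22.4] rpy [ 3.142  0.    -0.042] F [ 0.5  0.6 -0.8] T [-0.02  0.01  0.02] w 59.2 q6 [ 0.08 -0.16 -0.5   1.22 -0.    1.69]
delta [  2.5   0.5 -92.4] [0.    0.    0.124]
```

View pics/w6.png

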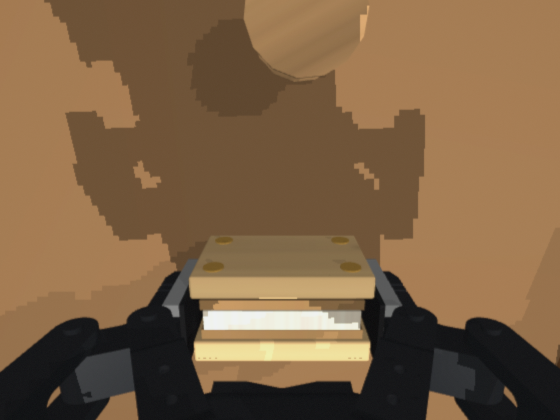

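Emit:
drive_tool(
  series=[
    [[0,0,-20,0,0,0],[0,0,-60,0,0,0],[0,0,-100,0,0,0],[0,0,-100,0,0,0]],
  ],
)

```text
time_s: 5.9
tool_pos: [0.4362, 0.0353, 0.0828]
orientation: [-3.141, -0.008, -0.042]
ft_force: [0.0, 0.2, -2.1]
grip_width: 0.0595
```

```bash
python3 - <<'E'
from h import *
st(); go((.5866,-.1632,.085),-.166)
E
```

```text
t 5.9 pos [436.2  35.3  82.8] rpy [-3.141 -0.008 -0.042] F [ 0.   0.2 -2.1] T [-0.02  0.02 -0.01] w 59.5 q6 [ 0.08 -0.2  -0.34  1.43  0.    1.69]
delta [158.6 192.   -1.2] [-0.001 -0.008  0.124]
```

Emit:
drive_tool(
  series=[
    [[40,48,-5,0,0,0.03],[80,96,-5,0,0,0.06],[120,144,-5,0,0,0.1],[150,180,-5,0,0,0.124],[161,192,-5,0,0,0.124],[161,192,-5,0,0,0.124],[161,192,-5,0,0,0.124],[161,192,-5,0,0,0.124]],
  ],
)

```text
time_s: 6.7
tool_pos: [0.5857, -0.1629, 0.0821]
orientation: [-3.141, 0.001, -0.166]
ft_force: [0.0, 0.3, -1.0]
grip_width: 0.0591
```

```bash
python3 - <<'E'
from ov import *
st(); snap("wrist","w7");snap("scene","s7");snap("side","d7")
draw("w7",press_pts(.5965,-.110,-.166),"o3",(0,560,0,420),1.4)
im=cv2.imread("pics/d7.png"); cv2.imwrite("pics/c7.png",cv2.resize(im[140:300,240:440],None,fx=3.5,fy=3.5))
E
```

```text
t 6.7 pos [ 585.7 -162.9   82.1] rpy [-3.141e+00  1.000e-03 -1.660e-01] F [ 0.   0.3 -1. ] T [ 0.05  0.06 -0.02] w 59.1 q6 [-0.27  0.21  0.08  1.44  0.    1.47]
```

View pics/o3.png

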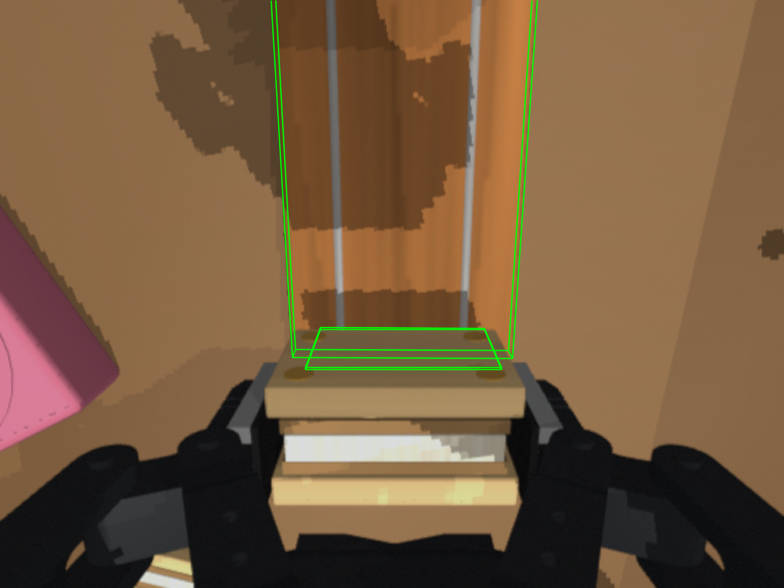

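View pics/c7.png

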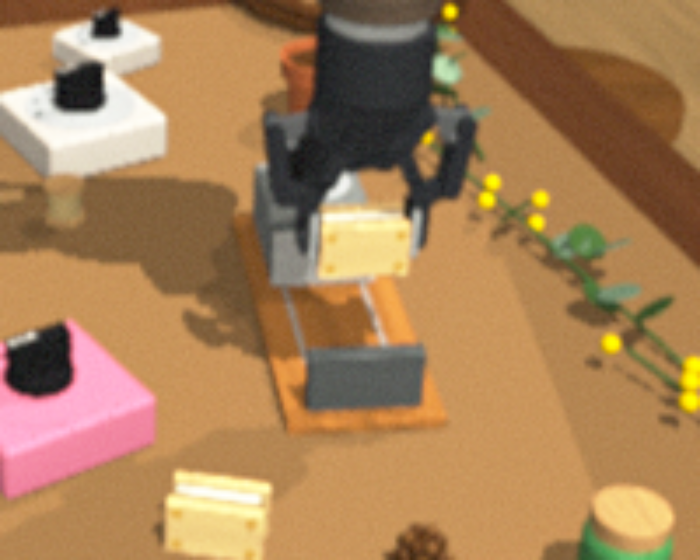

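Emit:
drive_tool(
  series=[
    [[3,0,20,0,0,0],[3,0,45,0,0,0],[3,0,65,0,0,0],[3,0,70,0,0,0],[3,0,70,0,0,0]],
  ],
)

```text
time_s: 7.35
tool_pos: [0.5888, -0.1633, 0.0126]
orientation: [-3.142, 0.001, -0.165]
ft_force: [0.4, -0.7, -0.8]
grip_width: 0.0595
```

```bash
python3 - <<'E'
from ov import *
st(); snap("scene","s8");snap("side","d8")
draw("s8",press_pts(.5965,-.110,-.166),"o4",(250,370,200,310),5)
draw("d8",press_pts(.5965,-.110,-.166),"o5",(290,380,170,270),5)
a=cv2.imread("pics/o4.png");b=cv2.imread("pics/o5.png")
E
```

```text
t 7.35 pos [ 588.8 -163.3   12.6] rpy [-3.142e+00  1.000e-03 -1.650e-01] F [ 0.4 -0.7 -0.8] T [0.02 0.   0.07] w 59.5 q6 [-0.27  0.24 -0.02  1.31  0.    1.47]
```

View pics/o4.png

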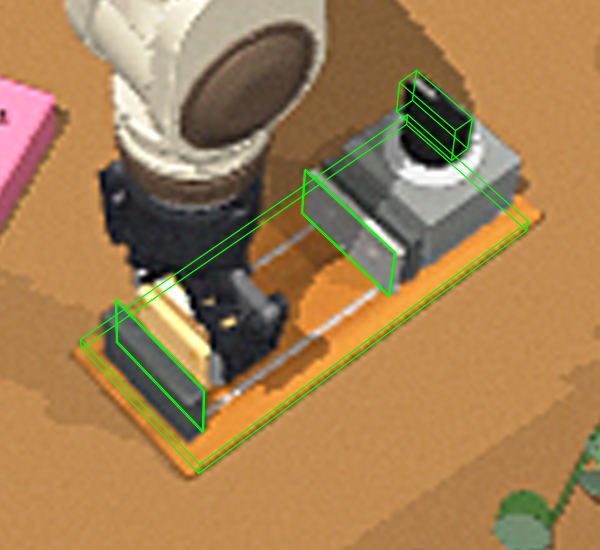

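View pics/o5.png

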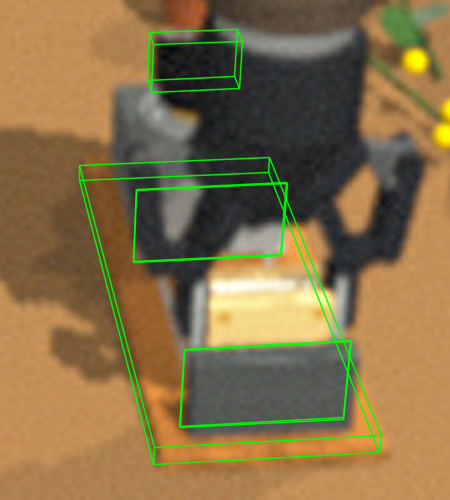

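Emit:
drive_tool(
  series=[
    [[0,0,12,0,0,0],[0,0,20,0,0,0],[0,0,23,0,0,0],[0,0,24,0,0,0],[0,0,24,0,0,0]],
  ],
)

```text
time_s: 7.95
tool_pos: [0.5892, -0.164, -0.0116]
orientation: [-3.142, 0.0, -0.166]
ft_force: [0.5, -0.2, -0.9]
grip_width: 0.0594
```

```bash
python3 - <<'E'
from ov import *
st(); snap("wrist","w9");snap("side","d9")
im=cv2.imread("pics/d9.png"); cv2.imwrite("pics/c9.png",cv2.resize(im[170:270,290:390],None,fx=5,fy=5))
E
```

```text
t 7.95 pos [ 589.2 -164.   -11.6] rpy [-3.142  0.    -0.166] F [ 0.5 -0.2 -0.9] T [ 0.02 -0.01  0.01] w 59.4 q6 [-0.27  0.26 -0.05  1.26 -0.    1.47]
```

View pics/c9.png

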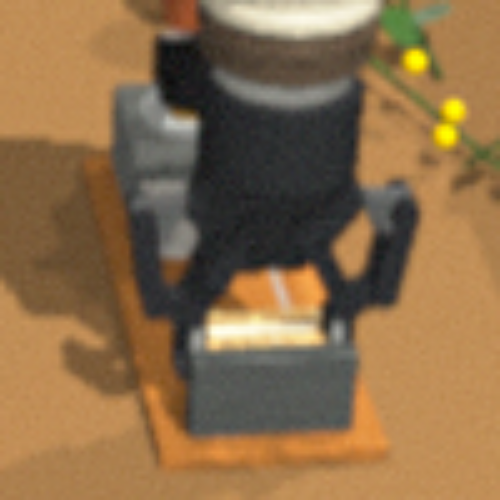

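View pics/w9.png

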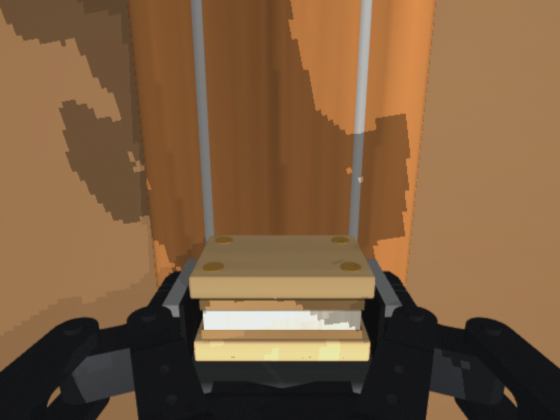

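Emit:
drive_tool(
  series=[
    [[0,0,1,0,0,0],[0,0,1,0,0,0]],
  ],
)

```text
time_s: 8.25
tool_pos: [0.5893, -0.164, -0.0123]
orientation: [3.142, -0.0, -0.166]
ft_force: [-0.5, 0.2, -1.7]
grip_width: 0.0592
```

Emit:
drive_tool(
  series=[
    [[0,0,0,0,0,0],[0,0,0,0,0,0],[0,0,0,0,0,0],[0,0,0,0,0,0],[0,0,-20,0,0,0],[0,0,-60,0,0,0],[0,0,-100,0,0,0],[0,0,-150,0,0,0]],
  ],
  grip=1,
)

```text
time_s: 9.05
tool_pos: [0.5884, -0.1637, 0.1379]
orientation: [-3.141, 0.002, -0.166]
ft_force: [1.4, -0.4, 0.2]
grip_width: 0.0856
```

```bash
python3 - <<'E'
from ov import *
st(); snap("wrist","w10");snap("scene","s10");snap("side","d10")
E
```

```text
t 9.05 pos [ 588.4 -163.7  137.9] rpy [-3.141e+00  2.000e-03 -1.660e-01] F [ 1.4 -0.4  0.2] T [ 0.05 -0.05  0.  ] w 85.6 q6 [-0.27  0.22  0.2   1.55  0.    1.47]
```

View pics/s10.png

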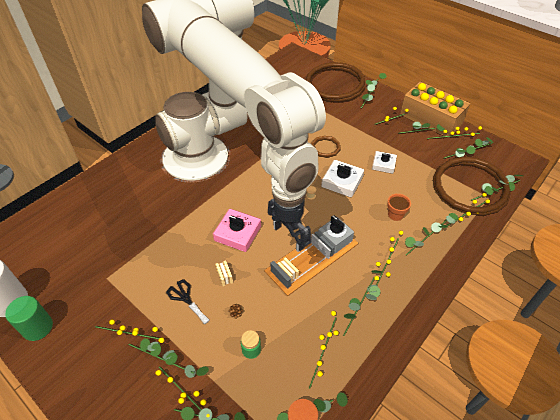

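View pics/w10.png

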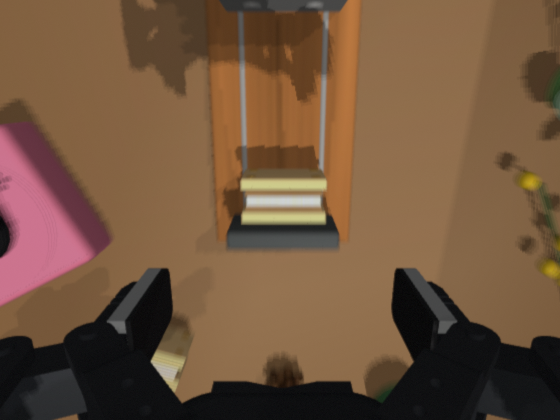

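View pics/d10.png

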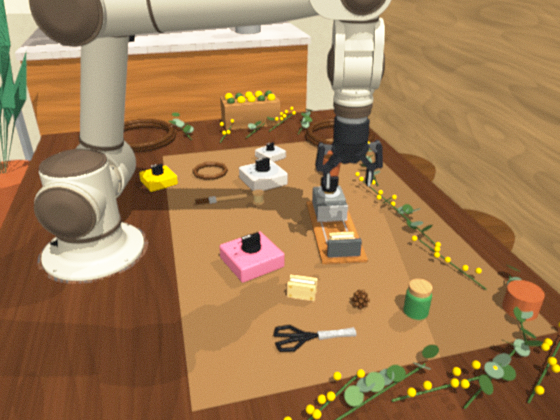

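```bash
python3 - <<'E'
from h import *
go((.451,-.285,.125),-.166)
E
```

```text
delta [-118.4  142.    16.1] [ 0.001 -0.007  0.   ]
```

Emit:
drive_tool(
  series=[
    [[-40,47,5,0,0,0],[-80,94,10,0,0,0],[-116,140,12,0,0,0],[-116,140,12,0,0,0],[-116,140,12,0,0,0]],
  ],
)

```text
time_s: 9.7
tool_pos: [0.4487, -0.2848, 0.1245]
orientation: [3.142, 0.002, -0.17]
ft_force: [-0.1, 0.5, 0.4]
grip_width: 0.0856
```

```bash
python3 - <<'E'
from ov import *
st(); snap("wrist","w11")
E
```

```text
t 9.7 pos [ 448.7 -284.8  124.5] rpy [ 3.142e+00  2.000e-03 -1.700e-01] F [-0.1  0.5  0.4] T [ 0.04 -0.04 -0.05] w 85.6 q6 [-0.57  0.03 -0.04  1.5  -0.    1.18]
```

View pics/w11.png

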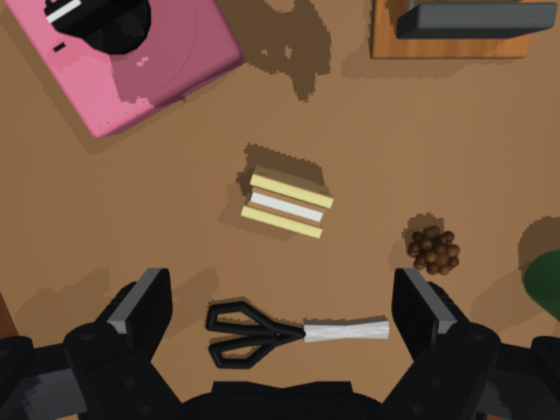

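```bash
python3 - <<'E'
from h import *
w=load("w11"); im=cv2.imread("pics/w11.png")
hsv=cv2.cvtColor(im,cv2.COLOR_BGR2HSV); roi=np.zeros(im.shape[:2],np.uint8); roi[150:250,225:350]=1
m=((im[:,:,0]>110)&(im[:,:,2]>180)).astype(np.uint8)*roi
pts=cv2.findNonZero(m); r=cv2.minAreaRect(pts); b=cv2.boxPoints(r); print(r,b)
P=np.array([ray(w,p,.038) for p in b]); print(P.round(4), P.mean(0))
for i in range(4):
    e=P[(i+1)%4]-P[i]; print(np.hypot(*e[:2]),np.arctan2(e[1],e[0]))
E
```

```text
((286.54864501953125, 206.5919189453125), (84.18208312988281, 42.715972900390625), 17.10272979736328) [[240.03784 214.62704]
 [252.59998 173.80002]
 [333.05945 198.5568 ]
 [320.4973  239.38382]]
[[ 0.4156 -0.2904  0.038 ]
 [ 0.4302 -0.2627  0.038 ]
 [ 0.4828 -0.2897  0.038 ]
 [ 0.4698 -0.3188  0.038 ]] [ 0.44959432 -0.29038705  0.038     ]
0.03127930697365606 1.087523712648319
0.059186450707893516 -0.4742522823987559
0.03192182161583792 -1.9925781165980307
0.06114572428051168 2.657529970501309
```

```bash
python3 - <<'E'
from h import *
go((.4493,-.2904,-.0222),-.478)
E
```

```text
delta [  0.4   6.7 146.9] [-0.     0.001  0.309]
```

Emit:
drive_tool(
  series=[
    [[0.5,6.5,20,0,0,0.15],[0.5,6.5,50,0,0,0.3],[0.5,6.5,80,0,0,0.309],[0.5,6.5,115,0,0,0.309],[0.5,6.5,138,0,0,0.309],[0.5,6.5,146,0,0,0.309],[0.5,6.5,146,0,0,0.309]],
  ],
)

```text
time_s: 10.45
tool_pos: [0.4509, -0.2883, -0.0217]
orientation: [-3.141, 0.002, -0.474]
ft_force: [0.1, -0.3, 0.5]
grip_width: 0.0853
```

Emit:
drive_tool(
  series=[
    [[0,0,0,0,0,0],[0,0,0,0,0,0],[0,0,0,0,0,0],[0,0,0,0,0,0],[0,0,0,0,0,0],[0,0,0,0,0,0]],
  ],
  grip=0.5,
  newtons=40,
)

```text
time_s: 11.05
tool_pos: [0.4523, -0.2899, -0.0187]
orientation: [-3.142, -0.003, -0.475]
ft_force: [0.8, 1.5, 6.5]
grip_width: 0.0594
```

```bash
python3 - <<'E'
from ov import *
st(); snap("wrist","w12")
E
```

```text
t 11.05 pos [ 452.3 -289.9  -18.7] rpy [-3.142e+00 -3.000e-03 -4.750e-01] F [0.8 1.5 6.5] T [0.22 0.07 0.02] w 59.4 q6 [-0.57  0.09 -0.26  1.22  0.    1.48]
```

View pics/w12.png

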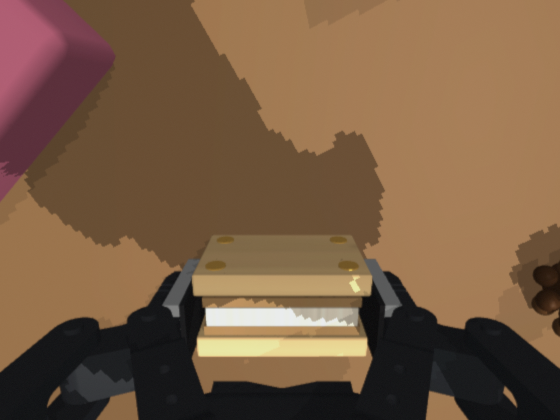

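Emit:
drive_tool(
  series=[
    [[0,0,-20,0,0,0],[0,0,-60,0,0,0],[0,0,-105,0,0,0],[0,0,-105,0,0,0]],
  ],
)

```text
time_s: 11.5
tool_pos: [0.4537, -0.2911, 0.0914]
orientation: [3.141, -0.01, -0.475]
ft_force: [0.9, -0.5, -1.4]
grip_width: 0.0596
```

```bash
python3 - <<'E'
from ov import *
st()
w=load("w10")
P=np.array([ray(w,p,.048) for p in [(240,178),(327,178),(326,223),(241,223)]]); print(P.round(4),P.mean(0))
P0=np.array([.5965,-.110]); Rz=Ro.from_euler("z",-.166).as_matrix()[:2,:2]
print("press coords of A", Rz.T@(P.mean(0)[:2]-P0))
print("tool A", Rz.T@(np.array([.5892,-.164])-P0))
B=P.mean(0)[:2]+Rz@np.array([0,.035]); print("B",B)
Bt=np.array([.5892,-.164])+Rz@np.array([0,.035]); print(Bt)
go((*Bt,.09),-.166)
E
```

```text
t 11.5 pos [ 453.7 -291.1   91.4] rpy [ 3.141 -0.01  -0.475] F [ 0.9 -0.5 -1.4] T [-0.04  0.03 -0.  ] w 59.6 q6 [-0.57  0.04 -0.1   1.43 -0.    1.48]
[[ 0.56   -0.1438  0.048 ]
 [ 0.6205 -0.1539  0.048 ]
 [ 0.6154 -0.187   0.048 ]
 [ 0.5542 -0.1768  0.048 ]] [ 0.58753092 -0.16536685  0.048     ]
press coords of A [ 0.00030296 -0.0560878 ]
tool A [ 0.00172324 -0.05446394]
B [ 0.59331427 -0.13084797]
[ 0.59498335 -0.12948112]
delta [  51.7 -208.3    1.7] [ 0.002 -0.009 -0.309]
```

Emit:
drive_tool(
  series=[
    [[13,-45,0,0,0,-0.05],[26,-92,0,0,0,-0.12],[39,-140,0,0,0,-0.2],[50,-188,0,0,0,-0.28],[52.5,-208,0,0,0,-0.309],[52.5,-208,0,0,0,-0.309],[52.5,-208,0,0,0,-0.309],[52.5,-208,0,0,0,-0.309]],
  ],
)

```text
time_s: 12.3
tool_pos: [0.5924, -0.1293, 0.0845]
orientation: [3.141, 0.0, -0.167]
ft_force: [0.3, -0.1, -1.0]
grip_width: 0.0591
```

```bash
python3 - <<'E'
from ov import *
st(); go((.5951,-.1285,.02),-.166); snap("wrist","w13")
E
```

```text
t 12.3 pos [ 592.4 -129.3   84.5] rpy [ 3.141  0.    -0.167] F [ 0.3 -0.1 -1. ] T [-0.01 -0.02 -0.04] w 59.1 q6 [-0.21  0.21  0.08  1.44 -0.    1.52]
delta [ 2.6 -1.2 64.5] [ 0.     0.    -0.001]
```

View pics/w13.png

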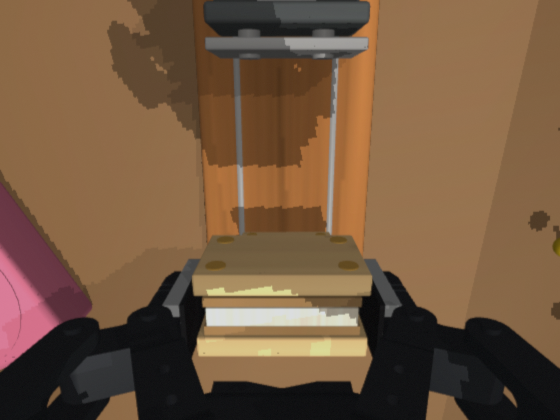

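Emit:
drive_tool(
  series=[
    [[2.5,-1,20,0,0,0],[2.5,-1.2,45,0,0,0],[2.5,-1.2,63,0,0,0],[2.5,-1.2,64,0,0,0],[2.5,-1.2,64,0,0,0]],
  ],
)

```text
time_s: 12.85
tool_pos: [0.5952, -0.1284, 0.021]
orientation: [3.142, 0.0, -0.167]
ft_force: [0.2, 0.3, -0.5]
grip_width: 0.0595
```

```bash
python3 - <<'E'
from ov import *
st(); go((.5951,-.1285,-.0123),-.166); snap("scene","s14"); snap("side","d14")
im=cv2.imread("pics/s14.png"); a=cv2.resize(im[200:300,260:360],None,fx=4,fy=4)
im=cv2.imread("pics/d14.png"); b=cv2.resize(im[170:270,290:390],None,fx=4,fy=4)
cv2.imwrite("pics/c14.png",np.hstack([a,b]))
E
```

```text
t 12.85 pos [ 595.2 -128.4   21. ] rpy [ 3.142  0.    -0.167] F [ 0.2  0.3 -0.5] T [ 0.   -0.01  0.04] w 59.5 q6 [-0.21  0.23 -0.02  1.32 -0.    1.53]
delta [-0.1  0.1 33.3] [ 0.     0.    -0.001]
```

View pics/c14.png

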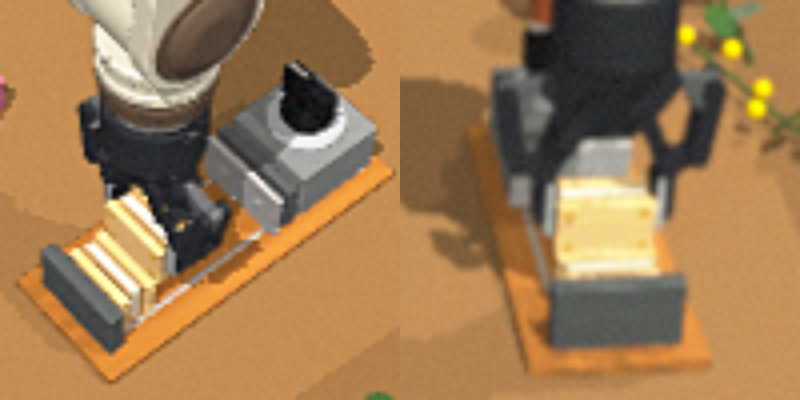

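Emit:
drive_tool(
  series=[
    [[0,-0.5,8,0,0,0],[0,-0.5,16,0,0,0],[0,-0.5,24,0,0,0],[0,-0.5,28,0,0,0],[0,-0.5,28,0,0,0]],
  ],
)

```text
time_s: 13.45
tool_pos: [0.5953, -0.127, -0.0081]
orientation: [-3.142, 0.001, -0.166]
ft_force: [-0.5, -0.0, 0.0]
grip_width: 0.0595
```

Emit:
drive_tool(
  series=[
    [[0,0,2,0,0,0],[0,0,4,0,0,0],[0,0,4,0,0,0]],
  ],
)

```text
time_s: 13.75
tool_pos: [0.5959, -0.1271, -0.0088]
orientation: [3.142, -0.001, -0.166]
ft_force: [-8.7, 2.5, 19.5]
grip_width: 0.0593
```

```bash
python3 - <<'E'
from ov import *
st();  snap("scene","s15"); snap("side","d15")
im=cv2.imread("pics/s15.png"); a=cv2.resize(im[200:300,260:360],None,fx=4,fy=4)
im=cv2.imread("pics/d15.png"); b=cv2.resize(im[170:270,290:390],None,fx=4,fy=4)
cv2.imwrite("pics/c15.png",np.hstack([a,b]))
E
```

```text
t 13.75 pos [ 595.9 -127.1   -8.8] rpy [ 3.142e+00 -1.000e-03 -1.660e-01] F [-8.7  2.5 19.5] T [ 0.42  2.19 -0.  ] w 59.3 q6 [-0.21  0.25 -0.06  1.26  0.    1.53]
```

View pics/c15.png

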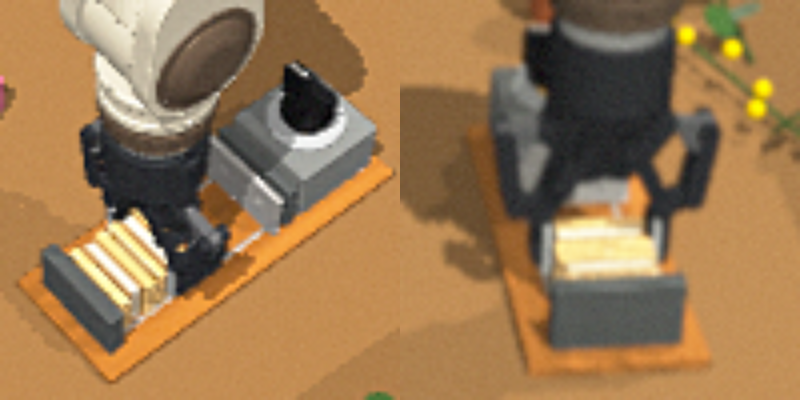

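Emit:
drive_tool(
  series=[
    [[0,0,-3,0,0,0],[0,0,-3,0,0,0]],
  ],
)

```text
time_s: 14.05
tool_pos: [0.5961, -0.1272, -0.008]
orientation: [3.142, -0.001, -0.166]
ft_force: [0.1, 0.3, -1.3]
grip_width: 0.0593
```

Emit:
drive_tool(
  series=[
    [[0,0,0,0,0,0],[0,0,0,0,0,0],[0,0,0,0,0,0],[0,0,0,0,0,0],[0,0,-20,0,0,0],[0,0,-60,0,0,0],[0,0,-100,0,0,0],[0,0,-150,0,0,0]],
  ],
  grip=1,
)

```text
time_s: 14.85
tool_pos: [0.5948, -0.127, 0.1418]
orientation: [-3.142, 0.002, -0.166]
ft_force: [1.3, -0.1, -0.1]
grip_width: 0.0853
```

```bash
python3 - <<'E'
from ov import *
st(); snap("wrist","w16");snap("scene","s16");snap("side","d16")
E
```

```text
t 14.85 pos [ 594.8 -127.   141.8] rpy [-3.142e+00  2.000e-03 -1.660e-01] F [ 1.3 -0.1 -0.1] T [0.   0.02 0.02] w 85.3 q6 [-0.21  0.22  0.2   1.55 -0.    1.53]
```

View pics/w16.png

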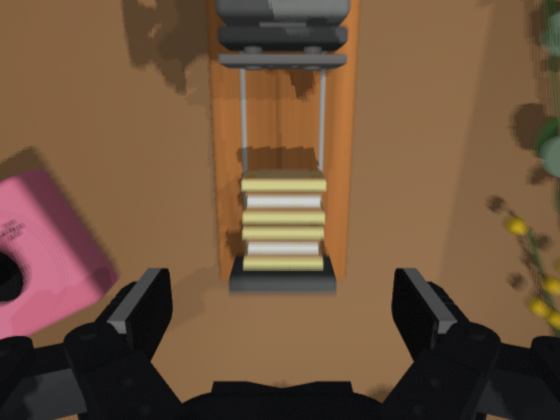

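View pics/s16.png

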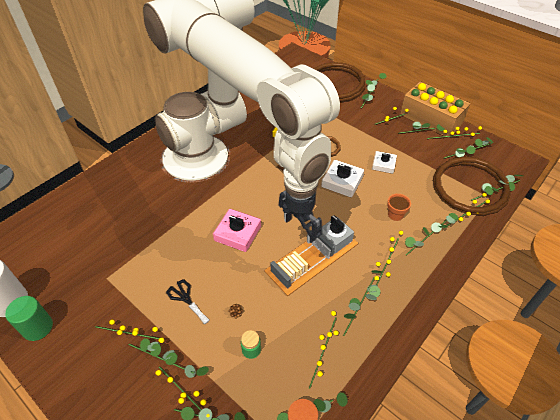

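View pics/d16.png

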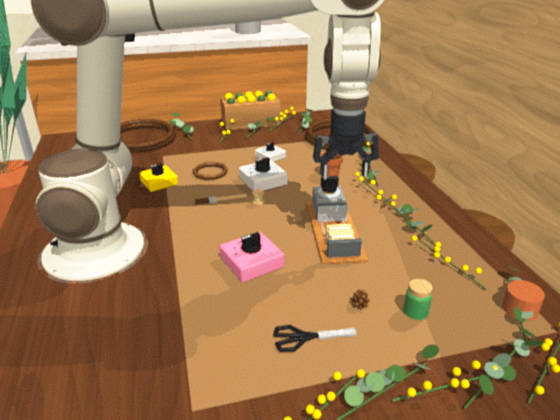

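```bash
python3 - <<'E'
from ov import *
go((.49,.23,.17),0)
E
```

```text
delta [-165.  -334.9  -25.6] [ 0.001 -0.007 -0.166]
```

Emit:
drive_tool(
  series=[
    [[-20,-42,-20,0,0,-0.02],[-42,-86,-25,0,0,-0.05],[-62,-128,-25,0,0,-0.08],[-84,-170,-25,0,0,-0.1],[-105,-212,-25,0,0,-0.12],[-125,-254,-25,0,0,-0.14],[-145,-296,-25,0,0,-0.16],[-165,-335,-25,0,0,-0.166]],
  ],
)

```text
time_s: 15.8
tool_pos: [0.4872, 0.2322, 0.1654]
orientation: [3.141, 0.001, 0.001]
ft_force: [0.7, -0.3, -0.5]
grip_width: 0.0854
```

Emit:
drive_tool(
  series=[
    [[0,0,0,0,0,0],[0,0,0,0,0,0]],
  ],
)

```text
time_s: 16.0
tool_pos: [0.4877, 0.2312, 0.1655]
orientation: [3.141, 0.001, 0.002]
ft_force: [0.0, -0.7, -0.3]
grip_width: 0.085
```

```bash
python3 - <<'E'
from ov import *
st(); snap("wrist","w17");snap("scene","s17")
E
```

```text
t 16.0 pos [487.7 231.2 165.5] rpy [3.141e+00 1.000e-03 2.000e-03] F [ 0.  -0.7 -0.3] T [-0.01  0.01 -0.  ] w 85.0 q6 [ 0.44  0.05  0.06  1.58 -0.    2.01]
```

View pics/w17.png

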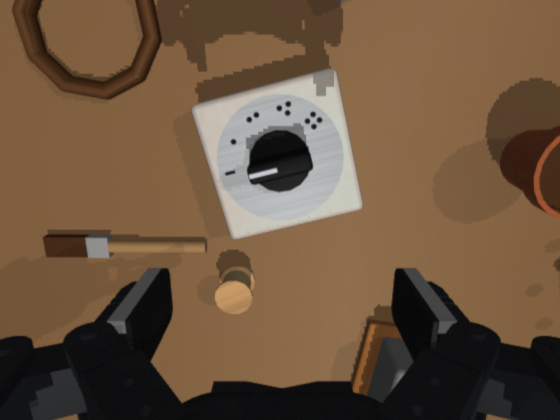

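View pics/s17.png

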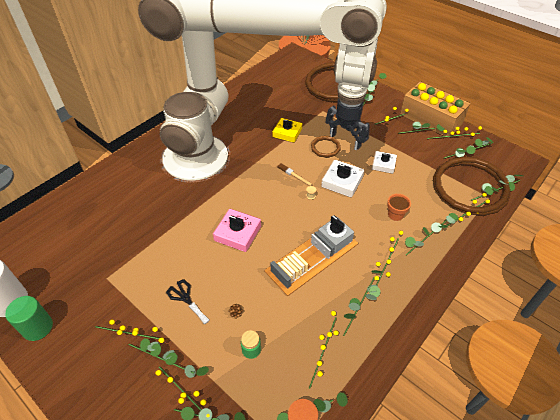

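```bash
python3 - <<'E'
from h import *
w=load("w17")
cr=[ray(w,p,.04) for p in [(194,106),(334,70),(362,210),(234,238)]]
c=np.mean(cr,0); print("corners",np.round(cr,4),"ctr",c, [np.linalg.norm(cr[i]-cr[(i+1)%4]) for i in range(4)])
e=cr[1]-cr[0]; e2=cr[2]-cr[3]; print("yaw",np.arctan2(e[1],e[0]),np.arctan2(e2[1],e2[0]))
d=ray(w,(230,173),.04)-c; print("dash ang+pi",np.arctan2(-d[1],-d[0]))
print("dot2", (lambda v:np.arctan2(-v[1],-v[0]))(ray(w,(252,117),.04)-c))
a=ray(w,(248,177),.078);b=ray(w,(312,163),.078);print(a,b,(a+b)/2,"knob yaw",np.arctan2(*(b-a)[[1,0]]),np.linalg.norm(b-a))
im=cv2.imread("pics/w17.png")[60:250,180:380]; cv2.imwrite("pics/c17.png",cv2.resize(im,None,fx=3,fy=3,interpolation=cv2.INTER_CUBIC))
E
```

```text
corners [[0.4189 0.2943 0.04  ]
 [0.5241 0.3203 0.04  ]
 [0.5517 0.212  0.04  ]
 [0.4457 0.187  0.04  ]] ctr [0.4850773  0.25338172 0.04      ] [np.float64(0.10841136662288788), np.float64(0.1117203588995029), np.float64(0.10889392857882009), np.float64(0.11056342544165673)]
yaw 0.24232651672439173 0.2317220607967013
dash ang+pi 0.25949226964674077
dot2 -0.9745418533550206
[0.46222706 0.24756009 0.078     ] [0.50661238 0.25755107 0.078     ] [0.48441972 0.25255558 0.078     ] knob yaw 0.22140631006595424 0.04549589107198405
```

View pics/c17.png

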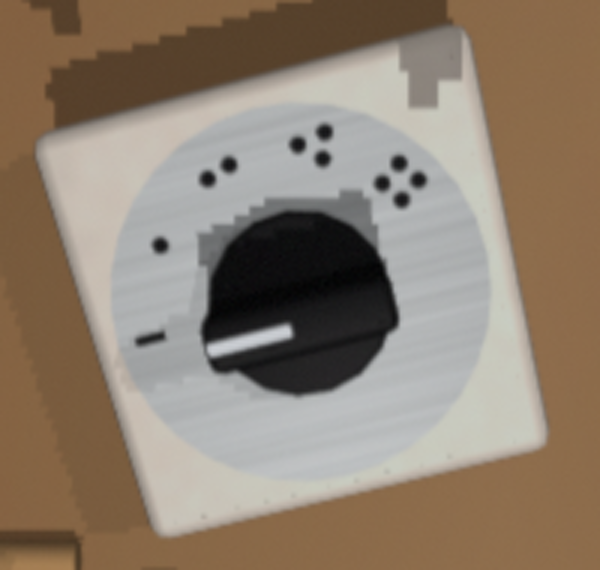

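```bash
python3 - <<'E'
from h import *
for t,p in(("w6",(.4335,.0351,-.0224,-.042)),("w12",(.4523,-.2899,-.0187,-.475))):
    w=load(t); R=Ro.from_euler("xyz",[np.pi,0,p[3]]); o=np.array(p[:3])
    cam=-w["R"].T@w["t"]; print("cam in tool mm",R.inv().apply(cam-o)*1000)
    for zz in (0,.01,.02,.038):
        P=o*[1,1,0]+R.apply([[-.030,-.016,0],[-.030,-.011,0],[-.036,-.011,0]])+[0,0,zz]
        print(t,zz,proj(w,P).round())
E
```

```text
cam in tool mm [  -1.31961816  -71.53365228 -168.80921114]
w6 0 [[213. 234.]
 [214. 245.]
 [200. 245.]]
w6 0.01 [[209. 243.]
 [210. 254.]
 [194. 254.]]
w6 0.02 [[204. 253.]
 [205. 266.]
 [188. 266.]]
w6 0.038 [[192. 276.]
 [194. 290.]
 [175. 290.]]
cam in tool mm [  -1.51966197  -70.96544301 -168.83364358]
w12 0 [[214. 229.]
 [215. 240.]
 [201. 240.]]
w12 0.01 [[210. 238.]
 [211. 249.]
 [196. 249.]]
w12 0.02 [[205. 247.]
 [206. 260.]
 [190. 260.]]
w12 0.038 [[195. 269.]
 [196. 283.]
 [177. 283.]]
```

Emit:
drive_tool(
  series=[
    [[0,0,0,0,0,-0.15],[0,0,0,0,0,-0.3],[0,0,0,0,0,-0.45],[0,0,0,0,0,-0.6],[0,0,0,0,0,-0.75],[0,0,0,0,0,-0.9],[0,0,0,0,0,-1.05],[0,0,0,0,0,-1.2]],
  ],
  grip=0.5,
)

```text
time_s: 16.9
tool_pos: [0.4889, 0.2289, 0.1663]
orientation: [-3.141, 0.0, 1.204]
ft_force: [0.7, -0.2, 0.1]
grip_width: 0.0429
```

```bash
python3 - <<'E'
from h import *
st(); go((.485,.2530,.10),1.808)
E
```

```text
t 16.9 pos [488.9 228.9 166.3] rpy [-3.141  0.     1.204] F [ 0.7 -0.2  0.1] T [-0.    0.02  0.04] w 42.9 q6 [ 0.44  0.05  0.06  1.58 -0.    0.81]
delta [ 21.1 -12.3  66.3] [-0.     0.    -0.604]
```

Emit:
drive_tool(
  series=[
    [[21,-12,0,0,0,-0.15],[21,-12,10,0,0,-0.3],[21,-12,30,0,0,-0.45],[21,-12,50,0,0,-0.604],[21,-12,60,0,0,-0.604],[21,-12,60,0,0,-0.604],[21,-12,60,0,0,-0.604]],
  ],
)

```text
time_s: 17.6
tool_pos: [0.4852, 0.2539, 0.1072]
orientation: [3.141, -0.0, 1.8]
ft_force: [-0.2, -0.1, 0.9]
grip_width: 0.0425
```

```bash
python3 - <<'E'
from h import *
st(); snap("wrist","w18")
E
```

```text
t 17.6 pos [485.2 253.9 107.2] rpy [ 3.141 -0.     1.8  ] F [-0.2 -0.1  0.9] T [ 0.03 -0.05 -0.04] w 42.5 q6 [ 0.48  0.07 -0.04  1.47 -0.    0.25]
```

View pics/w18.png

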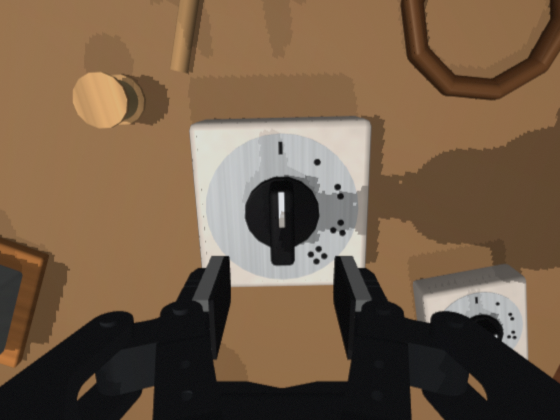

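```bash
python3 - <<'E'
from h import *
w=load("w18"); a=ray(w,(281,180),.078);b=ray(w,(283,248),.078);print(a,b)
a=ray(w,(281,192),.078);b=ray(w,(283,264),.060);print(a,b)
for z in(.078,.05): print(proj(w,[.485,.253,z]))
print(proj(w,np.array([.485,.253,.078])+Ro.from_euler('z',.235).apply([[.023,0,0],[-.023,0,0],[.023,.007,0]])))
im=cv2.imread("pics/w18.png")[160:290,210:350]; cv2.imwrite("pics/c18.png",cv2.resize(im,None,fx=4,fy=4,interpolation=cv2.INTER_CUBIC))
E
```

```text
[0.45654063 0.24696859 0.078     ] [0.49486255 0.2570477  0.078     ]
[0.4630528  0.24848252 0.078     ] [0.51283308 0.26134001 0.06      ]
[[279.98638765 230.63813171]]
[[280.12165212 215.28886511]]
[[280.27791967 267.9700033 ]
 [279.67632168 190.93291045]
 [292.36264612 267.89658185]]
```

View pics/c18.png

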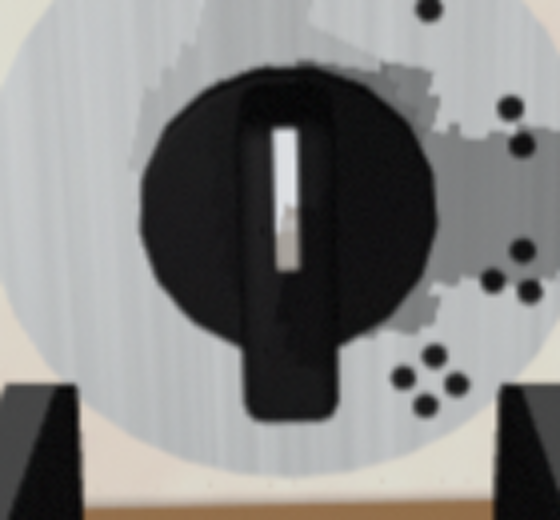

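Emit:
drive_tool(
  series=[
    [[1,0,30,0,0,0],[1,0,55,0,0,0],[1,0,68,0,0,0],[1,0,74,0,0,0],[1,0,78,0,0,0],[1,0,78,0,0,0]],
  ],
)

```text
time_s: 18.25
tool_pos: [0.4849, 0.2556, 0.0292]
orientation: [3.141, -0.0, 1.804]
ft_force: [-0.3, 0.1, 0.6]
grip_width: 0.043
```

```bash
python3 tip.py 19
```

```text
t 18.25 pos [484.9 255.6  29.2] rpy [ 3.141 -0.     1.804] F [-0.3  0.1  0.6] T [-0.01 -0.05 -0.01] w 43.0 q6 [ 0.49  0.09 -0.17  1.32  0.    0.25]
```

View pics/t19.png

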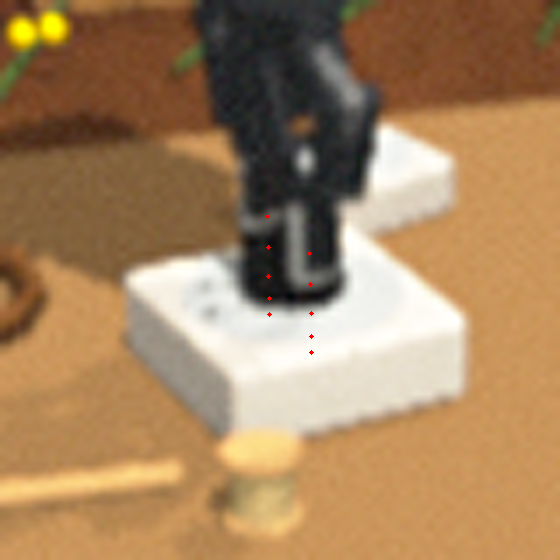

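Emit:
drive_tool(
  series=[
    [[0,0,0,0,0,0],[0,0,0,0,0,0],[0,0,0,0,0,0],[0,0,0,0,0,0],[0,0,0,0,0,0]],
  ],
  grip=0.05,
  newtons=40,
)

```text
time_s: 18.8
tool_pos: [0.4852, 0.2541, 0.0297]
orientation: [3.14, 0.003, 1.803]
ft_force: [0.1, -9.3, 5.5]
grip_width: 0.0134
```

```bash
python3 - <<'E'
from h import *
st(); snap("wrist","w20")
E
```

```text
t 18.8 pos [485.2 254.1  29.7] rpy [3.140e+00 3.000e-03 1.803e+00] F [ 0.1 -9.3  5.5] T [-1.74 -0.08  0.05] w 13.4 q6 [ 0.48  0.09 -0.17  1.32 -0.    0.25]
```

View pics/w20.png

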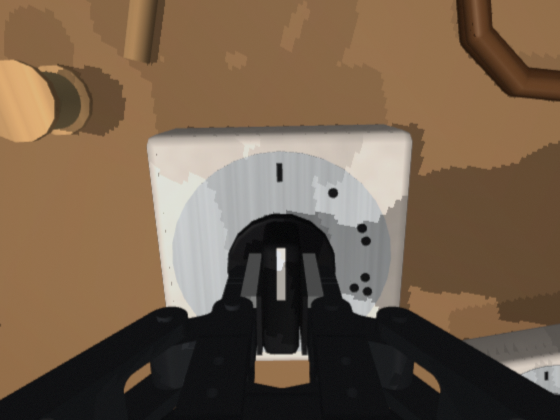

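Emit:
drive_tool(
  series=[
    [[-1.3,0,0,0,0,0.15],[-1.3,0,0,0,0,0.3],[-1.3,0,0,0,0,0.45],[-1.3,0,0,0,0,0.6],[-1.3,0,0,0,0,0.75],[-1.3,0,0,0,0,0.9],[-1.3,0,0,0,0,1.05],[-1.3,0,0,0,0,1.15]],
  ],
)

```text
time_s: 19.65
tool_pos: [0.4856, 0.2546, 0.0297]
orientation: [3.141, -0.002, 0.648]
ft_force: [0.7, 2.6, 2.7]
grip_width: 0.0135
```

```bash
python3 - <<'E'
from h import *
st(); snap("wrist","w21")
E
```

```text
t 19.65 pos [485.6 254.6  29.7] rpy [ 3.141e+00 -2.000e-03  6.480e-01] F [0.7 2.6 2.7] T [ 0.28 -0.28 -0.04] w 13.5 q6 [ 0.48  0.09 -0.17  1.32  0.    1.41]
```

View pics/w21.png

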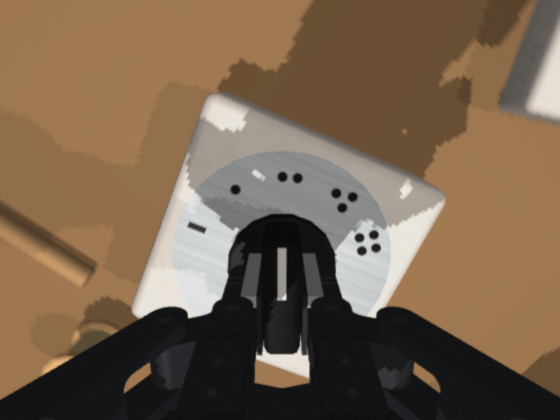

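Emit:
drive_tool(
  series=[
    [[0,0,0,0,0,0.08],[0,0,0,0,0,0.1],[0,0,0,0,0,0.1],[0,0,0,0,0,0.1]],
  ],
)

```text
time_s: 20.1
tool_pos: [0.4857, 0.2547, 0.0297]
orientation: [3.142, -0.002, 0.557]
ft_force: [0.6, 1.7, 5.7]
grip_width: 0.0131
```

Emit:
drive_tool(
  series=[
    [[0,0,0,0,0,0],[0,0,0,0,0,0],[0,0,0,0,0,0],[0,0,-15,0,0,0],[0,0,-50,0,0,0],[0,0,-90,0,0,0],[0,0,-120,0,0,0],[0,0,-120,0,0,0]],
  ],
  grip=0.5,
)

```text
time_s: 20.9
tool_pos: [0.4865, 0.255, 0.1544]
orientation: [3.141, -0.007, 0.554]
ft_force: [-0.1, 1.1, -0.3]
grip_width: 0.0426
```

```bash
python3 - <<'E'
from h import *
st(); snap("wrist","w22"); snap("scene","s22"); snap("side","d22")
E
```

```text
t 20.9 pos [486.5 255.  154.4] rpy [ 3.141 -0.007  0.554] F [-0.1  1.1 -0.3] T [ 0.07 -0.02  0.  ] w 42.6 q6 [ 0.48  0.06  0.05  1.55 -0.    1.5 ]
```

View pics/w22.png

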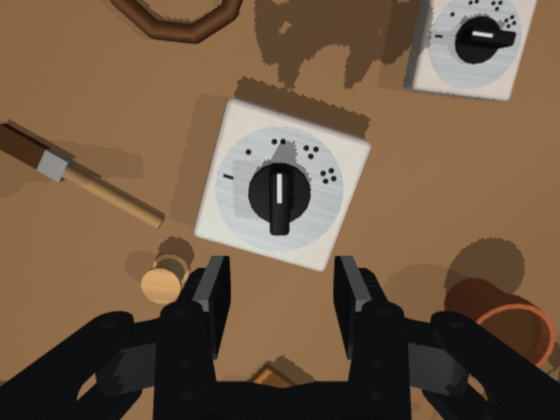

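View pics/s22.png

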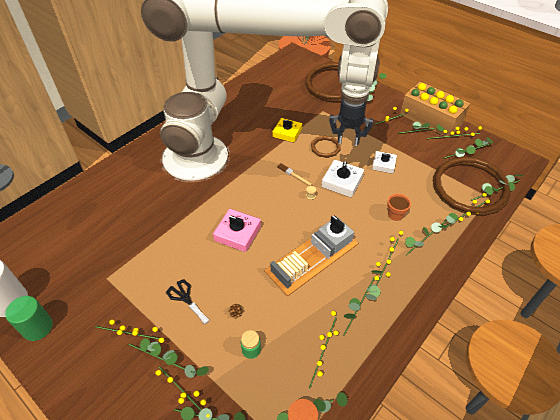

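```bash
python3 - <<'E'
from h import *
go((.6196,.028,.16),.554)
w=load("w0") if False else load("wrist0")
a=ray(w,(347,156),.11);b=ray(w,(413,162),.11);print(a,b,(a+b)/2,np.arctan2(*(b-a)[[1,0]]),np.linalg.norm(b-a))
E
```

```text
delta [ -4.3 263.2 -11.4] [-0.  0.  0.]
[0.59405362 0.03007533 0.11      ] [0.64105017 0.02583342 0.11      ] [0.6175519  0.02795438 0.11      ] -0.09001611421028677 0.04718759669739569
```

Emit:
drive_tool(
  series=[
    [[0,35,-12,0,0,-0.15],[-1,75,-12,0,0,-0.3],[-2,115,-12,0,0,-0.45],[-3,155,-12,0,0,-0.6],[-4,195,-12,0,0,-0.75],[-4,230,-12,0,0,-0.9],[-4,263,-12,0,0,-1.05],[-4,263,-12,0,0,-1.2]],
  ],
)

```text
time_s: 21.85
tool_pos: [0.6205, 0.025, 0.1583]
orientation: [-3.139, 0.0, 1.756]
ft_force: [-0.7, -0.0, -0.2]
grip_width: 0.0425
```

Emit:
drive_tool(
  series=[
    [[0,0,0,0,0,-0.15],[0,0,0,0,0,-0.3],[0,0,0,0,0,-0.45],[0,0,0,0,0,-0.6],[0,0,0,0,0,-0.75],[0,0,0,0,0,-0.9],[0,0,0,0,0,-1.05],[0,0,0,0,0,-1.2]],
  ],
)

```text
time_s: 22.65
tool_pos: [0.6191, 0.0283, 0.1591]
orientation: [-3.141, -0.003, 2.959]
ft_force: [-0.4, 0.5, 0.0]
grip_width: 0.0429
```

Emit:
drive_tool(
  series=[
    [[0,0,0,0,0,-0.15],[0,0,0,0,0,-0.3],[0,0,0,0,0,-0.45],[0,0,0,0,0,-0.6],[0,0,0,0,0,-0.75],[0,0,0,0,0,-0.9],[0,0,0,0,0,-1.05],[0,0,0,0,0,-1.2]],
  ],
)

```text
time_s: 23.45
tool_pos: [0.6191, 0.0283, 0.159]
orientation: [3.139, -0.002, -2.124]
ft_force: [-0.4, 0.0, -0.0]
grip_width: 0.0427
```

```bash
python3 - <<'E'
from h import *
st(); snap("wrist","w23"); 
go((.6185,.028,.16),1.571-.09+np.pi-2*np.pi)
E
```

```text
t 23.45 pos [619.1  28.3 159. ] rpy [ 3.139e+00 -2.000e-03 -2.124e+00] F [-0.4  0.  -0. ] T [-0.01 -0.01  0.01] w 42.7 q6 [ 0.05  0.25  0.27  1.59 -0.   -2.54]
delta [ 0.6  0.3 -0.9] [ 0.002 -0.001 -0.454]
```

View pics/w23.png

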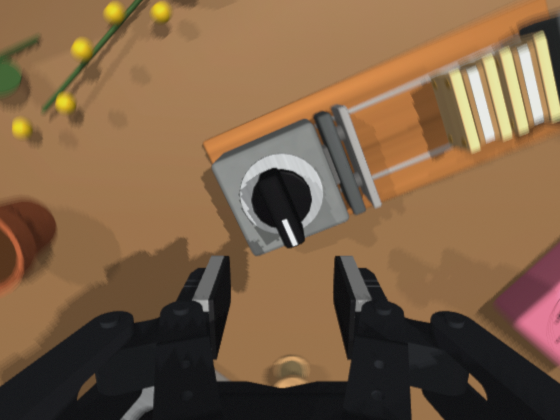

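Emit:
drive_tool(
  series=[
    [[0,0,0,0,0,-0.15],[0,0,0,0,0,-0.3],[0,0,0,0,0,-0.43],[0,0,0,0,0,-0.43],[0,0,0,0,0,-0.43]],
  ],
)

```text
time_s: 24.0
tool_pos: [0.6194, 0.0283, 0.1598]
orientation: [3.14, -0.0, -1.706]
ft_force: [-0.1, 0.8, 0.9]
grip_width: 0.0428
```

```bash
python3 - <<'E'
from h import *
st(); snap("wrist","w24")
w=load("w24"); print(proj(w,np.array([.6185,.028,.11])+Ro.from_euler('z',-.09).apply([[-.024,0,0],[.024,0,0]])))
im=cv2.imread("pics/w24.png")[140:290,180:380]; cv2.imwrite("pics/c24.png",cv2.resize(im,None,fx=4,fy=4,interpolation=cv2.INTER_CUBIC))
E
```

```text
t 24.0 pos [619.4  28.3 159.8] rpy [ 3.14  -0.    -1.706] F [-0.1  0.8  0.9] T [ 0.02  0.02 -0.01] w 42.8 q6 [ 0.05  0.25  0.27  1.59 -0.   -2.96]
[[283.18248978 251.43581029]
 [279.65633623 177.11523684]]
```

View pics/c24.png

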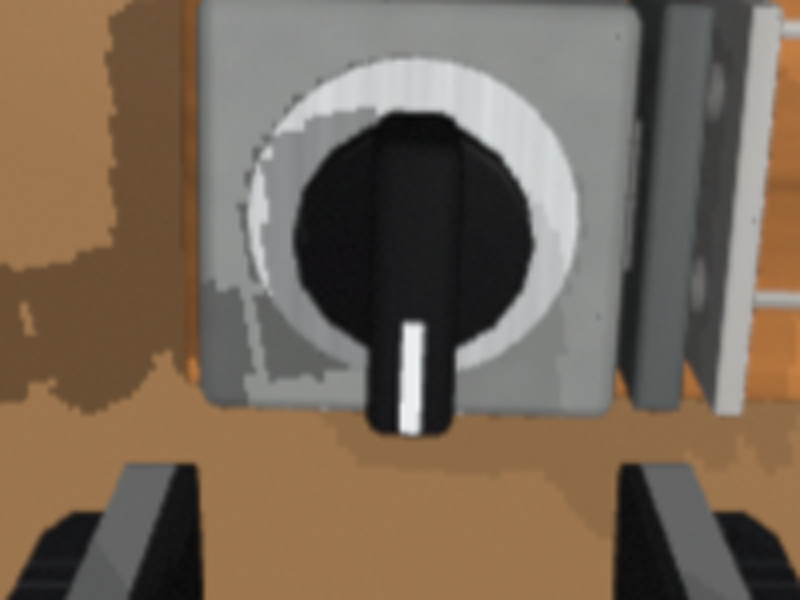

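Emit:
drive_tool(
  series=[
    [[1,-1,40,0,0,0],[1,-1,75,0,0,0],[1,-1,92,0,0,0],[1,-1,98,0,0,0],[1,-1,101,0,0,0],[1,-1,101,0,0,0]],
  ],
)

```text
time_s: 24.65
tool_pos: [0.6211, 0.0273, 0.0604]
orientation: [-3.141, 0.0, -1.702]
ft_force: [-1.1, -0.1, 0.5]
grip_width: 0.0426
```

Emit:
drive_tool(
  series=[
    [[0,0,0,0,0,0],[0,0,0,0,0,0],[0,0,0,0,0,0],[0,0,0,0,0,0],[0,0,0,0,0,0]],
  ],
  grip=0.05,
  newtons=50,
)

```text
time_s: 25.15
tool_pos: [0.6213, 0.0272, 0.0609]
orientation: [-3.14, 0.0, -1.701]
ft_force: [0.1, -1.1, 6.0]
grip_width: 0.0133
```

```bash
python3 - <<'E'
from h import *
st(); snap("wrist","w25")
E
```

```text
t 25.15 pos [621.3  27.2  60.9] rpy [-3.14   0.    -1.701] F [ 0.1 -1.1  6. ] T [-0.06  0.1  -0.15] w 13.3 q6 [ 0.04  0.25  0.08  1.4  -0.   -2.97]
```

View pics/w25.png

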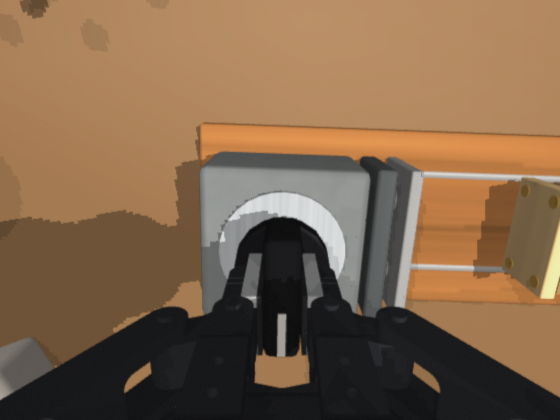

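Emit:
drive_tool(
  series=[
    [[0,0,0,0,0,0.15],[0,0,0,0,0,0.3],[0,0,0,0,0,0.45],[0,0,0,0,0,0.6],[0,0,0,0,0,0.75],[0,0,0,0,0,0.9],[0,0,0,0,0,1.05],[0,0,0,0,0,1.2]],
  ],
)

```text
time_s: 26.0
tool_pos: [0.6212, 0.0271, 0.0609]
orientation: [-3.141, 0.002, -2.907]
ft_force: [-0.3, -1.7, 5.9]
grip_width: 0.0132
```

```bash
python3 - <<'E'
from h import *
st(); snap("wrist","w26")
E
```

```text
t 26.0 pos [621.2  27.1  60.9] rpy [-3.141e+00  2.000e-03 -2.907e+00] F [-0.3 -1.7  5.9] T [-0.18  0.26  0.13] w 13.2 q6 [ 0.04  0.25  0.08  1.4  -0.   -1.76]
```

View pics/w26.png

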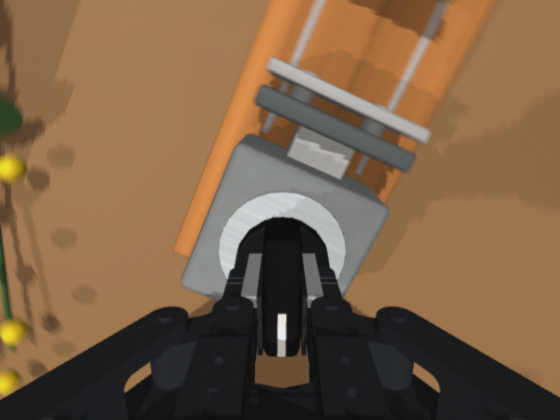

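Emit:
drive_tool(
  series=[
    [[0,0,0,0,0,0.15],[0,0,0,0,0,0.3],[0,0,0,0,0,0.45],[0,0,0,0,0,0.6],[0,0,0,0,0,0.75],[0,0,0,0,0,0.9],[0,0,0,0,0,1.05],[0,0,0,0,0,1.2]],
  ],
)

```text
time_s: 26.85
tool_pos: [0.6211, 0.0272, 0.0609]
orientation: [3.14, 0.001, 2.177]
ft_force: [-0.5, 0.0, 6.7]
grip_width: 0.013
```

Emit:
drive_tool(
  series=[
    [[0,0,0,0,0,0.15],[0,0,0,0,0,0.3],[0,0,0,0,0,0.45],[0,0,0,0,0,0.6],[0,0,0,0,0,0.75],[0,0,0,0,0,0.9],[0,0,0,0,0,1.05],[0,0,0,0,0,1.2]],
  ],
)

```text
time_s: 27.65
tool_pos: [0.6211, 0.0273, 0.0609]
orientation: [3.14, -0.001, 0.977]
ft_force: [-2.2, 0.3, 6.0]
grip_width: 0.0131
```

```bash
python3 - <<'E'
from h import *
st(); snap("wrist","w27")
E
```

```text
t 27.65 pos [621.1  27.3  60.9] rpy [ 3.14e+00 -1.00e-03  9.77e-01] F [-2.2  0.3  6. ] T [-0.04  0.29  0.17] w 13.1 q6 [0.04 0.25 0.08 1.4  0.   0.64]
```

View pics/w27.png

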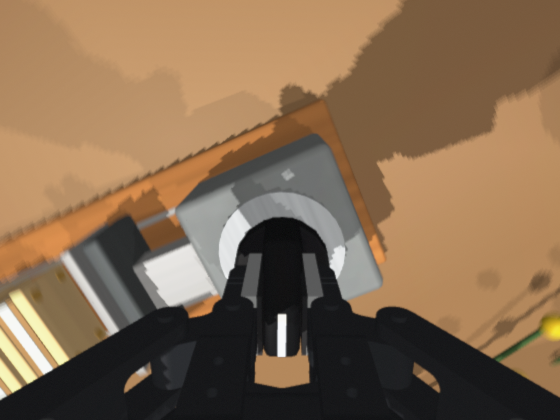

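```bash
python3 - <<'E'
from h import *
snap("scene","s28"); snap("side","d28")
im=cv2.imread("pics/s28.png"); a=cv2.resize(im[190:300,250:370],None,fx=3.5,fy=3.5,interpolation=2)
im=cv2.imread("pics/d28.png"); b=cv2.resize(im[160:270,280:390],None,fx=3.5,fy=3.5,interpolation=2)
cv2.imwrite("pics/c28.png",np.hstack([a,b]))
E
```

```text
(no output)
```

View pics/c28.png

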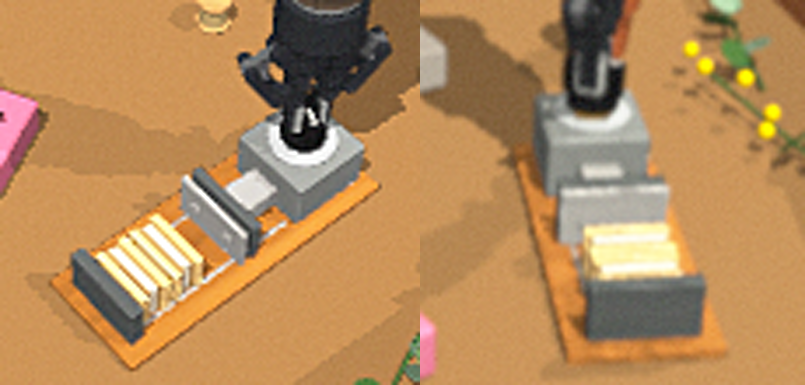

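Emit:
drive_tool(
  series=[
    [[0,0,0,0,0,0.15],[0,0,0,0,0,0.3],[0,0,0,0,0,0.45],[0,0,0,0,0,0.6],[0,0,0,0,0,0.75],[0,0,0,0,0,0.9],[0,0,0,0,0,1.05],[0,0,0,0,0,1.2]],
  ],
)

```text
time_s: 28.6
tool_pos: [0.6212, 0.0272, 0.0608]
orientation: [-3.141, -0.002, -0.223]
ft_force: [-1.7, -0.6, 6.1]
grip_width: 0.0127
```

Emit:
drive_tool(
  series=[
    [[0,0,0,0,0,0.15],[0,0,0,0,0,0.3],[0,0,0,0,0,0.45],[0,0,0,0,0,0.6],[0,0,0,0,0,0.75],[0,0,0,0,0,0.9],[0,0,0,0,0,1.0],[0,0,0,0,0,1.0]],
  ],
)

```text
time_s: 29.4
tool_pos: [0.6211, 0.0272, 0.0608]
orientation: [-3.14, -0.001, -1.221]
ft_force: [-1.4, -0.1, 7.3]
grip_width: 0.013
```

```bash
python3 - <<'E'
from h import *
st(); snap("scene","s29"); snap("side","d29")
im=cv2.imread("pics/s29.png"); a=cv2.resize(im[190:300,250:370],None,fx=3.5,fy=3.5,interpolation=2)
im=cv2.imread("pics/d29.png"); b=cv2.resize(im[160:270,280:390],None,fx=3.5,fy=3.5,interpolation=2)
cv2.imwrite("pics/c29.png",np.hstack([a,b]))
E
```

```text
t 29.4 pos [621.1  27.2  60.8] rpy [-3.140e+00 -1.000e-03 -1.221e+00] F [-1.4 -0.1  7.3] T [-0.09  0.38 -0.11] w 13.0 q6 [ 0.04  0.25  0.08  1.4  -0.    2.84]
```

View pics/c29.png

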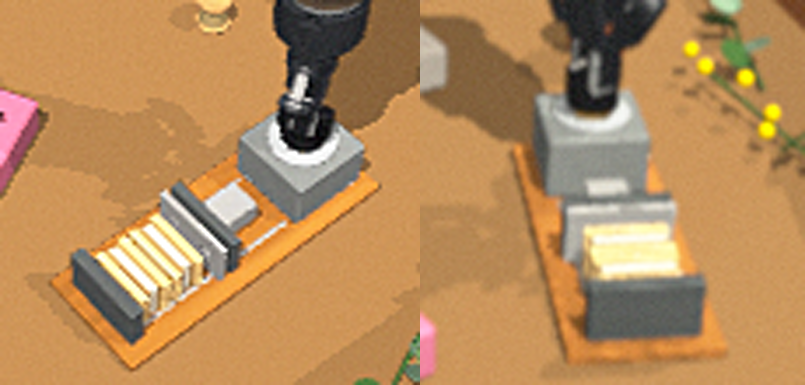

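Emit:
drive_tool(
  series=[
    [[0,0,0,0,0,0],[0,0,0,0,0,0],[0,0,0,0,0,0],[0,0,-30,0,0,0],[0,0,-60,0,0,0],[0,0,-60,0,0,-0.15],[0,0,-60,0,0,-0.3],[0,0,-60,0,0,-0.45]],
  ],
  grip=0.5,
)

```text
time_s: 30.3
tool_pos: [0.6207, 0.0273, 0.1196]
orientation: [-3.141, -0.0, -0.761]
ft_force: [0.3, -1.1, 0.1]
grip_width: 0.0425
```

Emit:
drive_tool(
  series=[
    [[0,0,0,0,0,-0.15],[0,0,0,0,0,-0.3],[0,0,0,0,0,-0.45],[0,0,0,0,0,-0.6],[0,0,0,0,0,-0.75],[0,0,0,0,0,-0.9],[0,0,0,0,0,-1.05],[0,0,0,0,0,-1.2]],
  ],
)

```text
time_s: 31.1
tool_pos: [0.6206, 0.0273, 0.1193]
orientation: [-3.141, 0.0, 0.439]
ft_force: [0.5, -0.1, -0.5]
grip_width: 0.0425
```

Emit:
drive_tool(
  series=[
    [[0,0,0,0,0,-0.15],[0,0,0,0,0,-0.3],[0,0,0,0,0,-0.45],[0,0,0,0,0,-0.6],[0,0,0,0,0,-0.75],[0,0,0,0,0,-0.9],[0,0,0,0,0,-1.05],[0,0,0,0,0,-1.2]],
  ],
)

```text
time_s: 31.9
tool_pos: [0.6206, 0.0273, 0.1193]
orientation: [-3.141, 0.0, 1.639]
ft_force: [0.4, -0.2, -0.5]
grip_width: 0.0427
```

```bash
python3 - <<'E'
from h import *
st(); snap("wrist","w30"); go((.6212,.0272,.0608),-1.221+np.pi)
im=cv2.imread("pics/w30.png")[120:330,130:430]; cv2.imwrite("pics/c30.png",cv2.resize(im,None,fx=2.6,fy=2.6,interpolation=cv2.INTER_CUBIC))
E
```

```text
t 31.9 pos [620.6  27.3 119.3] rpy [-3.141  0.     1.639] F [ 0.4 -0.2 -0.5] T [ 0.01 -0.02  0.04] w 42.7 q6 [ 0.04  0.24  0.19  1.51 -0.   -0.02]
delta [-0.1  0.6 58.5] [-0.    -0.    -0.272]
```

View pics/c30.png

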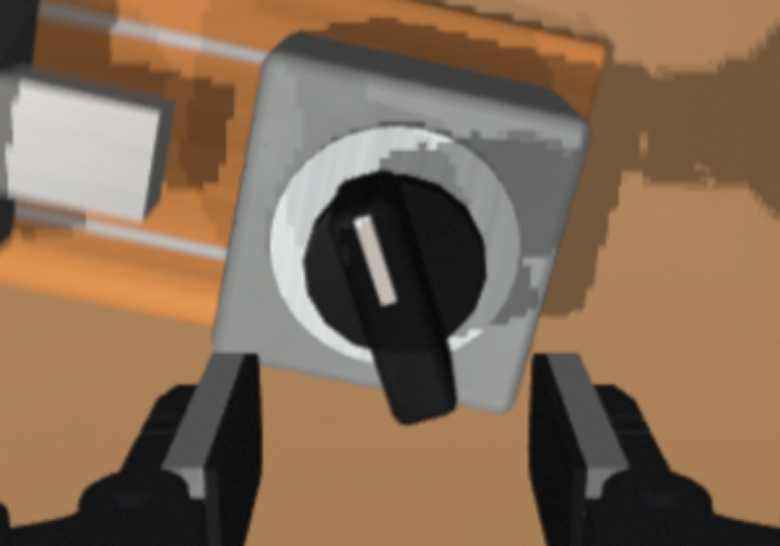

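Emit:
drive_tool(
  series=[
    [[0,0,0,0,0,-0.15],[0,0.5,0,0,0,-0.272],[0,0.5,20,0,0,-0.272],[0,0.5,45,0,0,-0.272],[0,0.5,56,0,0,-0.272],[0,0.5,58,0,0,-0.272],[0,0.5,58,0,0,-0.272]],
  ],
)

```text
time_s: 32.65
tool_pos: [0.6212, 0.0273, 0.0619]
orientation: [-3.142, 0.0, 1.904]
ft_force: [0.1, -0.1, 0.7]
grip_width: 0.0427
```

Emit:
drive_tool(
  series=[
    [[0,0,0,0,0,0],[0,0,0,0,0,0],[0,0,0,0,0,0],[0,0,0,0,0,0],[0,0,0,0,0,0]],
  ],
  grip=0.05,
  newtons=50,
)

```text
time_s: 33.15
tool_pos: [0.6218, 0.0274, 0.0629]
orientation: [3.14, 0.0, 1.905]
ft_force: [-0.4, 0.1, 6.1]
grip_width: 0.013
```

Emit:
drive_tool(
  series=[
    [[0,0,0,0,0,0.15],[0,0,0,0,0,0.3],[0,0,0,0,0,0.45],[0,0,0,0,0,0.6],[0,0,0,0,0,0.75],[0,0,0,0,0,0.9],[0,0,0,0,0,1.0],[0,0,0,0,0,1.0]],
  ],
)

```text
time_s: 33.95
tool_pos: [0.6216, 0.0269, 0.0629]
orientation: [3.14, -0.001, 0.901]
ft_force: [-1.1, -1.5, 6.7]
grip_width: 0.0135
```

```bash
cat > look.py <<'E'
from h import *
import sys
t=sys.argv[1]
st(); snap("scene","s"+t); snap("side","d"+t); snap("wrist","w"+t)
im=cv2.imread(f"pics/s{t}.png"); a=cv2.resize(im[190:300,250:370],None,fx=3.3,fy=3.3,interpolation=2)
im=cv2.imread(f"pics/d{t}.png"); b=cv2.resize(im[160:270,280:390],None,fx=3.3,fy=3.3,interpolation=2)
cv2.imwrite(f"pics/c{t}.png",np.hstack([a,b]))
E
python3 look.py 31
```

```text
t 33.95 pos [621.6  26.9  62.9] rpy [ 3.14e+00 -1.00e-03  9.01e-01] F [-1.1 -1.5  6.7] T [-0.41  0.36 -0.12] w 13.5 q6 [ 0.04  0.25  0.09  1.4  -0.    0.71]
```

View pics/c31.png

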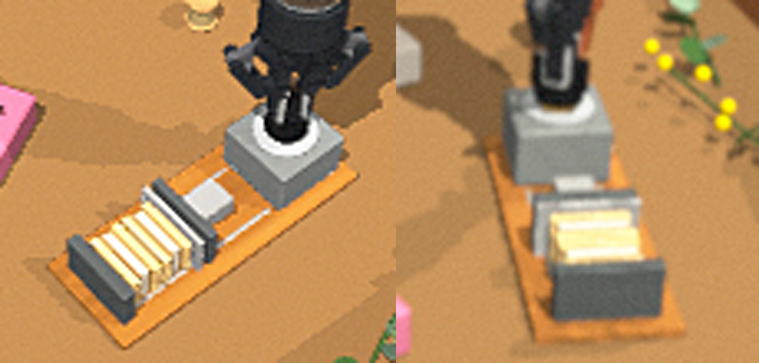

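View pics/w31.png

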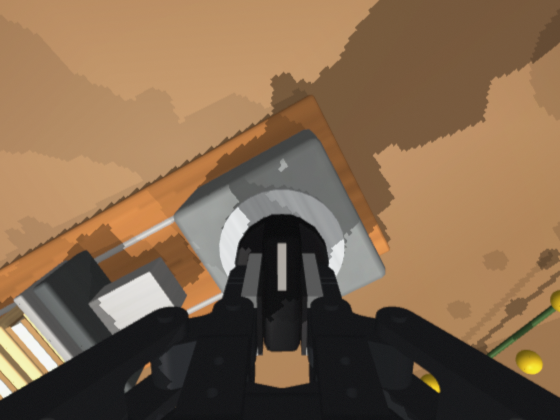

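Emit:
drive_tool(
  series=[
    [[0,0,0,0,0,0.12],[0,0,0,0,0,0.24],[0,0,0,0,0,0.36],[0,0,0,0,0,0.48],[0,0,0,0,0,0.6],[0,0,0,0,0,0.6]],
  ],
)

```text
time_s: 34.7
tool_pos: [0.6214, 0.0267, 0.0629]
orientation: [3.14, -0.001, 0.3]
ft_force: [-3.6, -2.5, 6.9]
grip_width: 0.0133
```

```bash
python3 look.py 32; python3 -c "
from h import *
print(monitor.read_state()['tau'])"
```

```text
t 34.7 pos [621.4  26.7  62.9] rpy [ 3.14e+00 -1.00e-03  3.00e-01] F [-3.6 -2.5  6.9] T [-0.52  0.56 -0.08] w 13.3 q6 [ 0.04  0.25  0.09  1.41 -0.    1.31]
[  1.55128654 -58.36389184  44.52303886  -1.23156086   0.67803958
  -0.09487054]
```

View pics/c32.png

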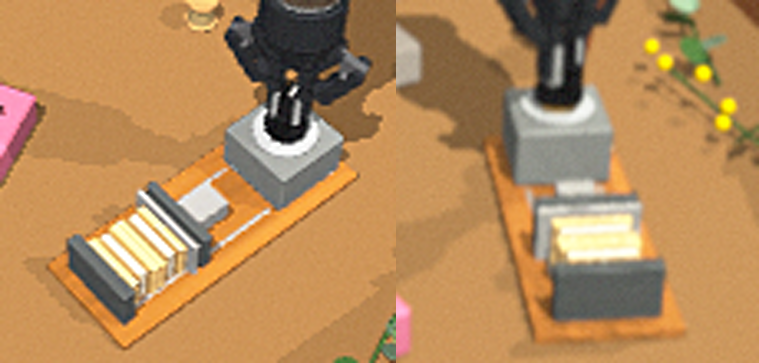

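View pics/w32.png

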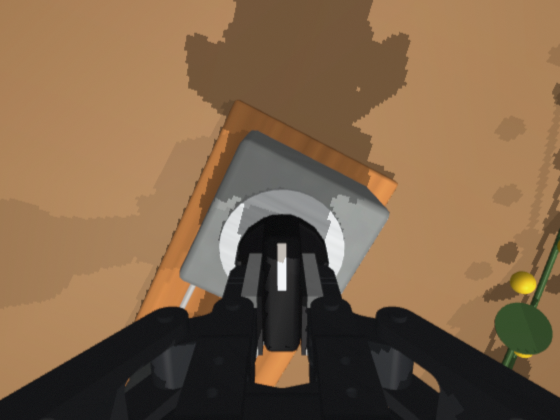

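Emit:
drive_tool(
  series=[
    [[0,0,0,0,0,0.1],[0,0,0,0,0,0.2],[0,0,0,0,0,0.2]],
  ],
)

```text
time_s: 35.15
tool_pos: [0.6213, 0.0267, 0.0629]
orientation: [3.14, -0.001, 0.101]
ft_force: [-3.3, -2.7, 8.3]
grip_width: 0.0129
```

```bash
python3 -c "
from h import *
st();print(monitor.read_state()['tau'])"
```

```text
t 35.15 pos [621.3  26.7  62.9] rpy [ 3.14e+00 -1.00e-03  1.01e-01] F [-3.3 -2.7  8.3] T [-0.53  0.73 -0.12] w 12.9 q6 [ 0.04  0.25  0.09  1.41 -0.    1.51]
[  1.62538782 -58.22162032  44.62854624  -1.45933729   0.7018414
   1.111302  ]
```

Emit:
drive_tool(
  series=[
    [[0,0,0,0,0,0.1],[0,0,0,0,0,0.2],[0,0,0,0,0,0.2]],
  ],
)

```text
time_s: 35.45
tool_pos: [0.6211, 0.0267, 0.0629]
orientation: [3.141, -0.001, -0.099]
ft_force: [-4.2, -3.7, 8.2]
grip_width: 0.0131
```

```bash
python3 look.py 33; python3 -c "
from h import *
st();print(monitor.read_state()['tau'])"
```

```text
t 35.45 pos [621.1  26.7  62.9] rpy [ 3.141e+00 -1.000e-03 -9.900e-02] F [-4.2 -3.7  8.2] T [-0.57  0.83 -0.15] w 13.1 q6 [ 0.04  0.25  0.09  1.41 -0.    1.71]
t 35.6 pos [621.2  26.7  62.8] rpy [ 3.141e+00 -1.000e-03 -9.600e-02] F [-3.3 -2.1  7.5] T [-0.6   0.82 -0.07] w 13.1 q6 [ 0.04  0.25  0.09  1.41 -0.    1.71]
[ 1.54486712e+00 -5.80971158e+01  4.47506976e+01 -1.69564169e+00
  6.93033356e-01 -4.77578247e-02]
```

View pics/c33.png

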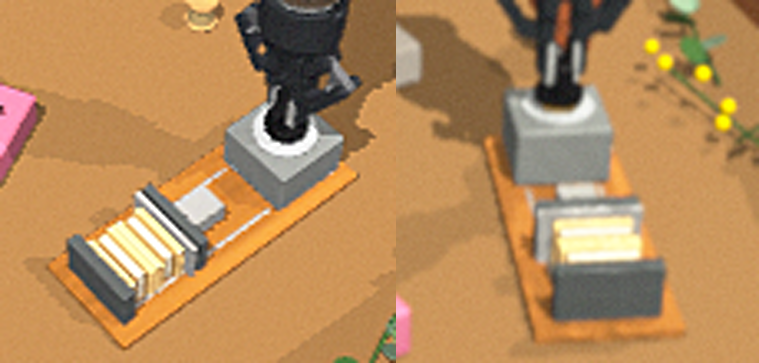

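Emit:
drive_tool(
  series=[
    [[0,0,0,0,0,0.1],[0,0,0,0,0,0.2],[0,0,0,0,0,0.3],[0,0,0,0,0,0.3]],
  ],
)

```text
time_s: 36.0
tool_pos: [0.621, 0.0267, 0.0629]
orientation: [3.141, -0.001, -0.399]
ft_force: [-3.8, -1.9, 8.6]
grip_width: 0.013
```

```bash
python3 look.py 34
```

```text
t 36.0 pos [621.   26.7  62.9] rpy [ 3.141e+00 -1.000e-03 -3.990e-01] F [-3.8 -1.9  8.6] T [-0.51  1.03  0.01] w 13.0 q6 [ 0.04  0.25  0.08  1.41 -0.    2.01]
```

Emit:
drive_tool(
  series=[
    [[0,0,0,0,0,0.1],[0,0,0,0,0,0.2],[0,0,0,0,0,0.3],[0,0,0,0,0,0.3]],
  ],
)

```text
time_s: 36.55
tool_pos: [0.6209, 0.0268, 0.0629]
orientation: [3.141, -0.001, -0.699]
ft_force: [-5.0, -2.6, 8.5]
grip_width: 0.0126
```

```bash
python3 look.py 35; python3 - <<'E'
from h import *
# jaw subpixel motion between frames along press axis (scene), patch of jaw
def tr(a,b,n,box):
    A=cv2.cvtColor(cv2.imread(f"pics/{n}{a}.png"),cv2.COLOR_BGR2GRAY).astype(np.float32);B=cv2.cvtColor(cv2.imread(f"pics/{n}{b}.png"),cv2.COLOR_BGR2GRAY).astype(np.float32)
    x0,x1,y0,y1=box
    pts=np.array([[[x,y]] for x in range(x0,x1,2) for y in range(y0,y1,2)],np.float32)
    q,s,e=cv2.calcOpticalFlowPyrLK(A.astype(np.uint8),B.astype(np.uint8),pts,None,winSize=(9,9))
    d=(q-pts)[s.ravel()==1][:,0]; return np.median(d,0)
for a,b in((31,32),(32,33),(33,34),(34,35)): print(a,b,"jaw",tr(a,b,"s",(294,312,246,268)),"side jaw",tr(a,b,"d",(325,352,217,224)))
c=load("s35"); p=proj(c,[[.5947,-.12,.05],[.5947-.00165,-.12-.00986,.05]]); print("10mm=",p[1]-p[0])
E
```

```text
t 36.55 pos [620.9  26.8  62.9] rpy [ 3.141e+00 -1.000e-03 -6.990e-01] F [-5.  -2.6  8.5] T [-0.44  1.15  0.04] w 12.6 q6 [ 0.04  0.25  0.08  1.41 -0.    2.31]
31 32 jaw [-1.6467285  1.1368713] side jaw [0.48208618 1.248352  ]
32 33 jaw [-0.7756653   0.56192017] side jaw [0.2147522  0.74305725]
33 34 jaw [-0.14389038  0.08132935] side jaw [0.14050293 0.11353302]
34 35 jaw [0.02261353 0.0368042 ] side jaw [0.10432434 0.10529327]
10mm= [-2.5687483   1.81096576]
```

View pics/c35.png

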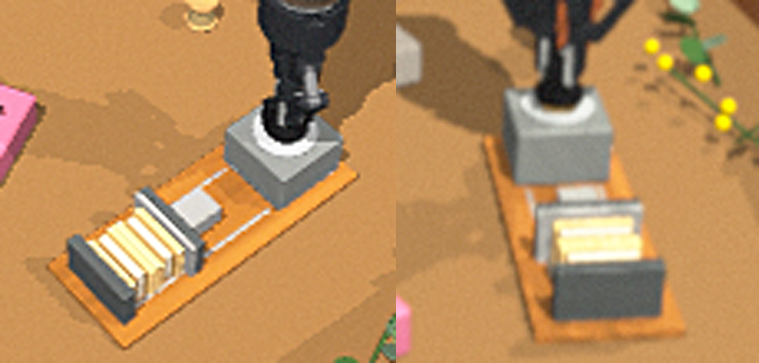

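View pics/w35.png

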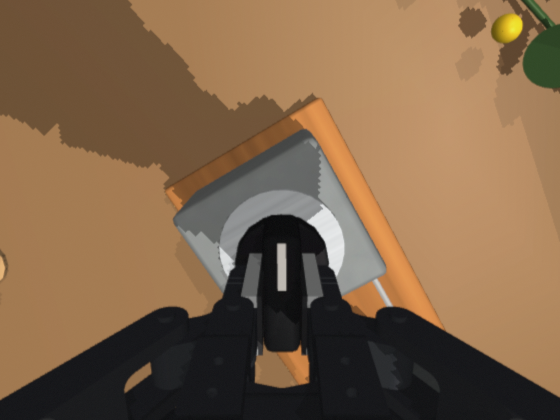

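Emit:
drive_tool(
  series=[
    [[0,0,0,0,0,0.1],[0,0,0,0,0,0.2],[0,0,0,0,0,0.3],[0,0,0,0,0,0.4],[0,0,0,0,0,0.5],[0,0,0,0,0,0.5]],
  ],
)

```text
time_s: 37.3
tool_pos: [0.6207, 0.0271, 0.0629]
orientation: [3.142, -0.0, -1.199]
ft_force: [-5.3, -2.0, 8.6]
grip_width: 0.0131
```

```bash
python3 look.py 36; python3 - <<'E'
from h import *
def tr(a,b,n,box):
    A=cv2.cvtColor(cv2.imread(f"pics/{n}{a}.png"),cv2.COLOR_BGR2GRAY);B=cv2.cvtColor(cv2.imread(f"pics/{n}{b}.png"),cv2.COLOR_BGR2GRAY)
    x0,x1,y0,y1=box
    pts=np.array([[[x,y]] for x in range(x0,x1,2) for y in range(y0,y1,2)],np.float32)
    q,s,e=cv2.calcOpticalFlowPyrLK(A,B,pts,None,winSize=(9,9))
    d=(q-pts)[s.ravel()==1][:,0]; return np.median(d,0)
for a,b in((35,36),(33,36),(34,36)): print(a,b,"jaw",tr(a,b,"s",(294,312,246,268)),"side jaw",tr(a,b,"d",(325,352,217,224)))
E
```

```text
t 37.3 pos [620.7  27.1  62.9] rpy [ 3.142 -0.    -1.199] F [-5.3 -2.   8.6] T [-0.19  1.3  -0.02] w 13.1 q6 [ 0.04  0.25  0.08  1.41 -0.    2.81]
35 36 jaw [-0.00863647 -0.00924683] side jaw [0.00721741 0.00580597]
33 36 jaw [-0.10958862  0.11999512] side jaw [0.20452881 0.23033905]
34 36 jaw [0.00115967 0.00669861] side jaw [0.10472107 0.1112442 ]
```

Emit:
drive_tool(
  series=[
    [[0,0,0,0,0,0],[0,0,0,0,0,0],[0,0,0,0,0,0],[0,0,-30,0,0,0],[0,0,-70,0,0,0],[0,0,-110,0,0,0],[0,0,-110,0,0,0]],
  ],
  grip=0.5,
)

```text
time_s: 38.15
tool_pos: [0.6232, 0.0274, 0.1778]
orientation: [-3.134, -0.003, -1.195]
ft_force: [0.5, -0.2, -0.0]
grip_width: 0.0426
```

```bash
python3 look.py 37;python3 -c "
from h import *
go((.60,-.09,.18),-.166)"
```

```text
t 38.15 pos [623.2  27.4 177.8] rpy [-3.134e+00 -3.000e-03 -1.195e+00] F [ 0.5 -0.2 -0. ] T [-0.04 -0.02  0.03] w 42.6 q6 [0.04 0.25 0.31 1.62 0.   2.81]
delta [101.4  62.7  -9. ] [ 0.     0.    -1.029]
```

View pics/w37.png

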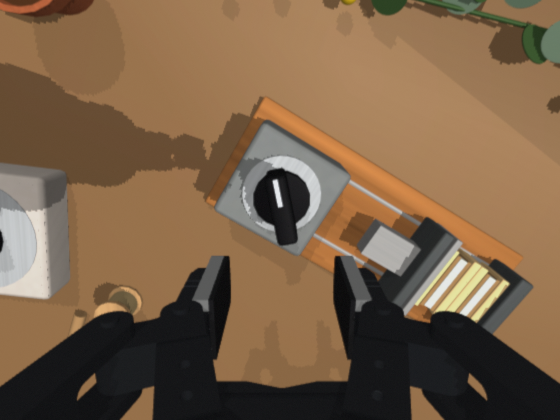

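Emit:
drive_tool(
  series=[
    [[25,15,-10,0,0,-0.15],[50,30,-10,0,0,-0.3],[75,46,-10,0,0,-0.45],[100,62,-10,0,0,-0.6],[100,62,-10,0,0,-0.75],[100,62,-10,0,0,-0.9],[100,62,-10,0,0,-1.03],[100,62,-10,0,0,-1.03]],
  ],
  grip=1,
)

```text
time_s: 39.1
tool_pos: [0.5996, -0.0886, 0.1799]
orientation: [3.142, 0.003, -0.164]
ft_force: [-0.2, -0.6, 0.9]
grip_width: 0.0854
```

```bash
python3 look.py 38; python3 - <<'E'
from h import *
def tr(a,b,n,box):
    A=cv2.cvtColor(cv2.imread(f"pics/{n}{a}.png"),cv2.COLOR_BGR2GRAY);B=cv2.cvtColor(cv2.imread(f"pics/{n}{b}.png"),cv2.COLOR_BGR2GRAY)
    x0,x1,y0,y1=box
    pts=np.array([[[x,y]] for x in range(x0,x1,2) for y in range(y0,y1,2)],np.float32)
    q,s,e=cv2.calcOpticalFlowPyrLK(A,B,pts,None,winSize=(9,9))
    d=(q-pts)[s.ravel()==1][:,0]; return np.median(d,0)
for a,b in((36,37),(36,38)): print(a,b,"jaw",tr(a,b,"s",(294,312,246,268)),"side jaw",tr(a,b,"d",(325,352,217,224)))
E
```

```text
t 39.1 pos [599.6 -88.6 179.9] rpy [ 3.142e+00  3.000e-03 -1.640e-01] F [-0.2 -0.6  0.9] T [-0.02  0.    0.02] w 85.4 q6 [-0.15  0.22  0.27  1.63 -0.    1.59]
36 37 jaw [ 0.08764648 -0.01031494] side jaw [-0.18919373 -0.1229248 ]
36 38 jaw [0.10913086 0.01054382] side jaw [-0.19496155 -0.12039948]
```

View pics/w38.png

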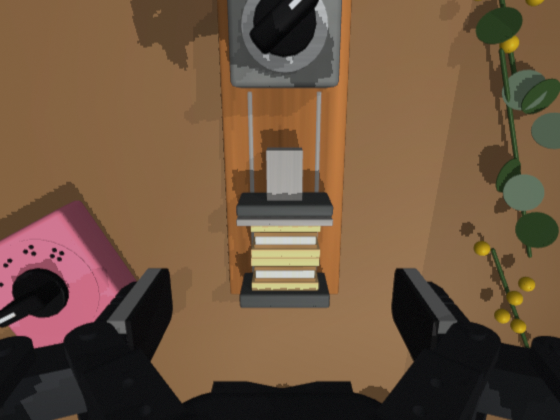

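View pics/s38.png

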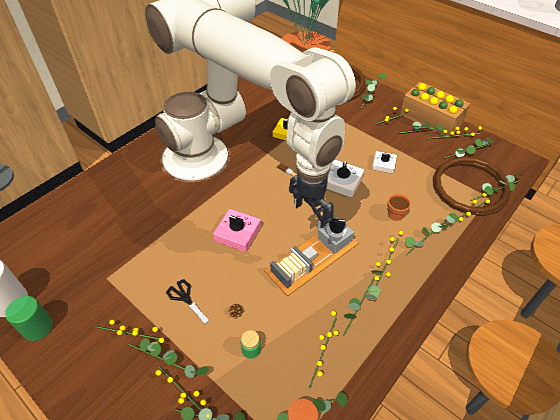

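View pics/d38.png

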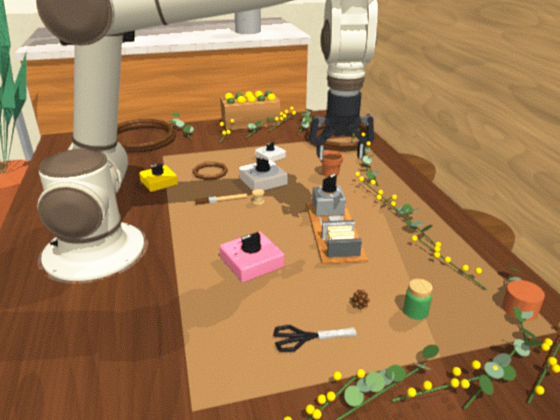

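```bash
python3 - <<'E'
import cv2,numpy as np
a=cv2.imread("pics/w38.png")[180:315,215:355]
cv2.imwrite("pics/c39.png",cv2.resize(a,None,fx=4,fy=4,interpolation=cv2.INTER_CUBIC))
E
```

```text
(no output)
```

View pics/c39.png

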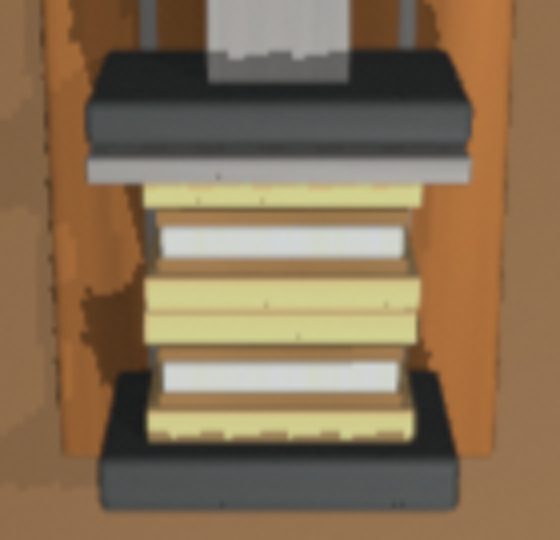

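```bash
python3 - <<'E'
from h import *
st(); print(workorder.sign_off())
E
```

```text
t 39.25 pos [599.9 -88.4 180.7] rpy [ 3.142e+00  1.000e-03 -1.690e-01] F [-0.3  0.7 -0.3] T [0.03 0.02 0.02] w 85.5 q6 [-0.15  0.22  0.28  1.63 -0.    1.59]
the job is handed in; nothing more can be done
None
```

The job is handed in at 39 s of the 210 s allowed, and as far as my checks show, it was done as asked. No verdict was reported.

**What I did**
- **Cassettes:** I found two. Both stand on edge, side by side, between the press jaws with their plywood faces towards the jaws.
- **Timer:** I turned the selector of the larger white timer from off to two dots. I checked it from above after letting go.
- **Press:** I wound the ratchet knob clockwise in two grips, about 8.9 rad in all, until it slipped. I stopped there and backed the arm away.

**Last checks**
- **Slip:** Over the last 0.8 rad of winding the jaw did not move in the pictures. I put the slip at 0.8 to 1.2 rad, about one or two clicks. This comes from the pictures; the torque readings were too noisy to confirm it.
- **Final view:** The cassettes are tight between the jaws, the sprung plate is pushed in, and the other things look undisturbed. The gripper is clear of everything.

**What disagreed**
- **Fingertip height:** The fingertips stood about 30 to 40 mm higher than the reported tool position implied. My first two attempts to close on a cassette shut on air above it without touching it. After that I set heights from the pictures and the force readings.
- **Knob on release:** The knob turned back about 0.17 rad when I let go, and the jaw may have eased by up to about 0.5 mm.
- **Jaw travel:** I estimated about 85 mm, a little short of the 87 to 90 mm the description implies. That measurement is good to only a millimetre or two.

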